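Turn lock barrels slot up, mark them, and put them in the tray

TASK

Roll each brass lock barrel along the marking machine's rubber mat until its dark slot faces straight up, and leave it lying still on the mat. When every slot is up, run the marking by pressing the console's keys one at a time, fully down: the small key, then the medium one, then the large one, with all slots still up at each press. Then put all the barrels in the wooden tray and, once they are all there, press the small key again to switch off, leaving the other things on the bench where they are.

Things in the scene. Friction and masses are not known exactly. Their poses are not given: they have to be found in the camera images.
- barrel0: brass lock barrel, a plain cylinder 28 mm across, 55 mm long, 0.2 kg, lying on the bed (absent in some starts). Origin: its middle, on its axis. x = along the axis; z = from the axis towards the dark slot (8 mm wide, 42 mm long) along one side. The slot does not affect rolling: it rolls without slip as a true cylinder of 14 mm radius, with slight rolling resistance.
- barrel1: brass lock barrel, a plain cylinder 28 mm across, 55 mm long, 0.2 kg, lying on the bed (absent in some starts). Origin: its middle, on its axis. x = along the axis; z = from the axis towards the dark slot (8 mm wide, 42 mm long) along one side. The slot does not affect rolling: it rolls without slip as a true cylinder of 14 mm radius, with slight rolling resistance.
- barrel2: brass lock barrel, a plain cylinder 28 mm across, 55 mm long, 0.2 kg, lying on the bed (absent in some starts). Origin: its middle, on its axis. x = along the axis; z = from the axis towards the dark slot (8 mm wide, 42 mm long) along one side. The slot does not affect rolling: it rolls without slip as a true cylinder of 14 mm radius, with slight rolling resistance.
- barrel3: brass lock barrel, a plain cylinder 28 mm across, 55 mm long, 0.2 kg, lying on the bed (absent in some starts). Origin: its middle, on its axis. x = along the axis; z = from the axis towards the dark slot (8 mm wide, 42 mm long) along one side. The slot does not affect rolling: it rolls without slip as a true cylinder of 14 mm radius, with slight rolling resistance.
- bed: fixed bed of the marking machine, 260 (x) by 320 mm (y): black rubber mat, its top 15 mm above the origin, inside a rim 6 mm wide and 16 mm above the mat. Origin: centre of its underside, on the bench. A grey housing 60 to 68 mm high stands 20 mm beyond its far (+x) side. The barrels lie along the bed's y, in places 75 mm apart, so that they roll along its x.
- tray: fixed open wooden tray, outside 300 mm (x) by 130 mm (y) by 35 mm high, walls and floor 4 mm thick (floor top 4 mm above the origin), to the left or right of the bed. Origin: centre of its underside, on the bench.
- console: fixed grey key console, 220 mm (x) by 110 mm (y) by 50 mm high, on the other side of the bed from the tray; three round keys stand in a row 65 mm apart along its x. Origin: centre of its underside.
- key_small_top (a point): centre of the top of the small white round key (16 mm across), at rest 18 mm above the console's top. Any of the three places in the row may be its own.
- key_small (a joint): how far the small key is pressed down: 0 m at rest, 0.006 m fully down (about 4 N); it springs back.
- key_medium_top (a point): centre of the top of the medium white round key (24 mm across), at rest 18 mm above the console's top. Any of the three places in the row may be its own.
- key_medium (a joint): how far the medium key is pressed down: 0 m at rest, 0.006 m fully down (about 4 N); it springs back.
- key_large_top (a point): centre of the top of the large white round key (35 mm across), at rest 18 mm above the console's top. Any of the three places in the row may be its own.
- key_large (a joint): how far the large key is pressed down: 0 m at rest, 0.006 m fully down (about 4 N); it springs back.
- screwdriver: bystander, loose: screwdriver lying in front of the bed
- padlock: bystander, loose: brass padlock, 22 mm high
- padlock_steel: bystander, loose: steel padlock, 26 mm high
- tape: bystander, loose: roll of tape, 70 mm across, 22 mm high
- pins_jar: bystander, loose: jar, 56 mm across, 70 mm high
- oil_can: bystander, loose: can, 60 mm across, 150 mm high
- wrench: bystander, loose: wrench lying on the bench
- blanks_box: bystander, loose: box of key blanks, 90 by 120 mm, 30 mm high
Not all that is in view belongs to the job. Leave any blue look-alike of the barrel1 alone. Leave any green look-alike of the barrel0 alone.

How it is judged:
By the outcome, as a careful person would: the job done as asked, in the order asked, and still so for the second after the job is handed in, with the robot touching nothing.
Of barrel0, barrel1, barrel2, barrel3 only 3 to 4 are there at a start; the rules pass over those that are not, and their reading is None.
At some moment in a run one of barrel0, barrel1, barrel2, barrel3 may be knocked a few centimetres aside while the robot is not near it.
Once in a run the grip may slacken for a moment while it holds something.
It also fails if it takes over 210 s, if anything falls off the work surface, if the arm or the gripper's body presses on something with over 40 N, if the wrist force passes 120 N, or if a joint passes its speed limit or range.

ROBOT

A 6-joint arm with a two-finger parallel gripper is mounted at the origin on the work surface. World frame = base frame: x ahead of the robot, y to its left, z up, the work surface at z = 0. Lengths are in mm, angles in rad, forces in N, time in s.
With the tool pointing down it reaches from about 375 to 975 mm from the base axis. Payload 3.8 kg.
Tool frame: the origin (TCP) lies midway between the tips of the shut fingers; the grasp point (between the pads) lies ctrl.grasp_offset behind it (ctrl.grasp_offset is the distance from the TCP to the grasp point, in mm); z points along the fingers, y is the line along which they close (so a half turn about z gives the same grasp; the last joint's range is limited). The gripper opens to 88 mm and grips with 3 to 60 N. Pads are 18 mm wide; open, the fingers measure 123 mm over their backs; the gripper's body (75 mm by 187 mm) begins 45 mm behind the grasp point.
Start: joints at [1.254, 0.264, 1.604, -0, 1.274, -0.037], TCP at [186.408, 648.745, 238.706] pointing down, gripper open.
Joint ranges: [-2.63, 2.63], [-0.94, 2.18], [0.31, 2.57], [-1.31, 4.45], [0, 2.66], [-2.55, 2.55]. Speed limits (rad/s): [2.57, 2.57, 3.14, 3.14, 3.14, 3.14].

INTERFACE

Orientations are given as a unit quaternion [w, x, y, z].
In Python, from cell import observe, vision, ctrl, outline_of, mark_of gives the robot as it stands. The module is installed in compiled form; this text tells all that it offers.
- The arm moves only by the tool drive_tool, never from a script. Its argument "increments" is a list of rows, each an object of numbers: "fingers": the opening, from 0 (shut) to 1 (fully open); "dx", "dy", "dz": the shift along the world's x, y, z in m; "twist": the turn about the world's z in rad. A call has 1 to 10 rows; each row is the pose to reach, as a shift and turn from the pose commanded when the call began; what a row does not reach only later rows make up. A row lasts 1/8 s, in which the tool goes at most 62.5 mm and 10.7 degrees, less where a joint would pass 70% of its speed; a pose out of reach is approached as far as the arm can. A call with a gripper value outside its range is refused whole. The fingers move at their own pace and stop on an object; "force" is the grip in N (left out, the last holds). Time passes only in rows, so rows that repeat a pose let the fingers close. It gives the time, the measured TCP pose, the force, the opening and the grip force at its end, in the units of the state.
- observe(): the state, without advancing time (a new reading comes with each control period).
- vision.snapshot(name): name is "scene" or "top" or "wrist"; returns a dict with "image" (400x640x3 uint8, red, green, blue), "fx", "fy", "cx", "cy" (pixels), "R" (3x3) and "t" (3): a world point X has camera coordinates R X + t. Camera axes: x right, y down, z forward; pixel columns grow to the right and rows downward; lengths in mm; the calibration is good to about 2 mm. A picture is of the moment at which its call begins. There is no depth.
- ctrl.close_job(): hands the job in; it is judged then, once.
Trained networks look in a picture, given as the dict that the camera call returned (one of the last four; its "shot" number tells which), for a name from the list of things; names that differ only in an ending like _2 or _b are one class to them, and where a whole thing is asked for, a point or a joint stands for the part that bears it (a point fixed in the world has none). Each returns a list of dicts, best first, with "confidence" (0 to 1); they miss things now and then, are a little off and sometimes report something else, mostly with a low value. They report only what shows in the picture. A call takes as long as a camera call. They do not tell look-alikes from the thing itself.
- outline_of(picture, target): "mask" (400x640 bool, what is visible of it) and "location" ([row, column] in pixels, amid what is visible of it).
- mark_of(picture, target): "location" ([row, column] in pixels: a listed point, or the origin of a listed thing).
The state is a dict: "time_s": time; "joints": joint angles; "qd": joint speeds; "tau": joint torques, N m; "tcp_pos": TCP position; "ee_rot": TCP orientation; "ft_force": force on the tool from outside, world axes, zero at the start; "wrist_torque": the same for the moment, N m; "width": finger opening in mm; "gripper_force": force on a finger pad.
Only numpy, scipy, OpenCV 4.12 (cv2) and the standard library are available. Lean on these libraries where they do the work, as an engineer would, in place of code of your own. Each camera call takes 0.05 s, during which the arm holds its last target. There are 200 camera calls.

## Working session

There is one attempt and no reset: what is moved stays moved. The work goes in short steps, Python scripts to look and compute and a tool call to move; the robot and the scene stay as the last step left them, time stands still between calls to the robot, and variables do not carry over. Pictures are saved under pics/ and viewed, at most 14 in all, crops included, and the job is handed in when it is done.

Besides the shell and the picture viewer there is one more tool, called after "Call:" by a JSON object that holds its "op" and its "data", one argument or row to a line. drive_tool: Moves the arm, as the interface text tells. Its arguments: {"type":"object","properties":{"increments":{"type":"array"},"force":{"type":"number"}},"required":["increments"]}

```bash
mkdir -p pics; cat > h.py <<'E'
from cell import observe, vision, ctrl, outline_of, mark_of
import numpy as np, cv2
def snap(n,f=None):
    p=vision.snapshot(n)
    if f: cv2.imwrite('pics/'+f+'.png',p['image'][:,:,::-1])
    return p
def w(p,rc,z):
    R=np.array(p['R']);t=np.array(p['t']).ravel()
    d=R.T@np.array([(rc[1]-p['cx'])/p['fx'],(rc[0]-p['cy'])/p['fy'],1]);c=-R.T@t
    return c+d*(z-c[2])/d[2]
def px(p,X):
    c=np.array(p['R'])@np.array(X,float)+np.array(p['t']).ravel()
    return np.array([p['fy']*c[1]/c[2]+p['cy'],p['fx']*c[0]/c[2]+p['cx']])
E
python3 - <<'E'
from h import *
np.set_printoptions(precision=1,suppress=True)
p=snap('top','top1')
for n,z in [('barrel0',29),('bed',0),('tray',0),('console',0),('key_small_top',68),('key_medium_top',68),('key_large_top',68)]:
    for m in mark_of(p,n)[:6]: print(n,m['confidence'],np.array(m['location']),w(p,m['location'],z))
s=snap('scene','scene1')
print(ctrl.grasp_offset, observe()['tcp_pos'],observe()['ee_rot'],observe()['width'])
R=np.array(p['R']);print('cam',-R.T@np.array(p['t']).ravel(),p['fx'])
E
```

```text
barrel0 0.72 [173.5 349. ] [ 583.7 -109.5   29. ]
barrel0 0.7 [175.8 307.9] [578.3  28.1  29. ]
barrel0 0.64 [176.  281.4] [579.2 116.9  29. ]
barrel0 0.64 [142.7 179.2] [701.1 465.6  29. ]
barrel0 0.59 [186.7 330.8] [539.9 -47.9  29. ]
barrel0 0.5 [266.1 397.4] [ 275.8 -258.2   29. ]
bed 0.75 [183.6 318.7] [556.5  -7.1   0. ]
bed 0.71 [200.1 175.8] [508. 481.   0.]
tray 0.97 [203.8 216.6] [492.9 340.9   0. ]
tray 0.23 [203.2 411.3] [ 483.9 -318.4    0. ]
console 0.77 [206.8 410.7] [ 471.7 -315.9    0. ]
key_small_top 0.71 [131.8 378.8] [ 713.6 -208.6   68. ]
key_small_top 0.53 [225.  415.6] [ 404.7 -314.7   68. ]
key_small_top 0.41 [179.2 416.2] [ 552.8 -323.7   68. ]
key_small_top 0.16 [185.1 317. ] [539.1  -2.9  68. ]
key_medium_top 0.63 [183.4 330.1] [543.9 -45.4  68. ]
key_medium_top 0.61 [200.1 413. ] [ 484.8 -310.2   68. ]
key_large_top 0.6 [179.4 417.4] [ 552.  -327.5   68. ]
18.700000000000003 [186.4 648.7 238.6] [-0.   0.1  1.  -0. ] 88.10638808167367
cam [ 301.7  -33.2 1372.9] 409.41285442790144
```

```bash
python3 -c "
import cv2
a=cv2.imread('pics/top1.png')[110:300,160:450]
cv2.imwrite('pics/top1c.png',cv2.resize(a,(800,524),interpolation=cv2.INTER_CUBIC))"
```

```text
(no output)
```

View pics/top1c.png

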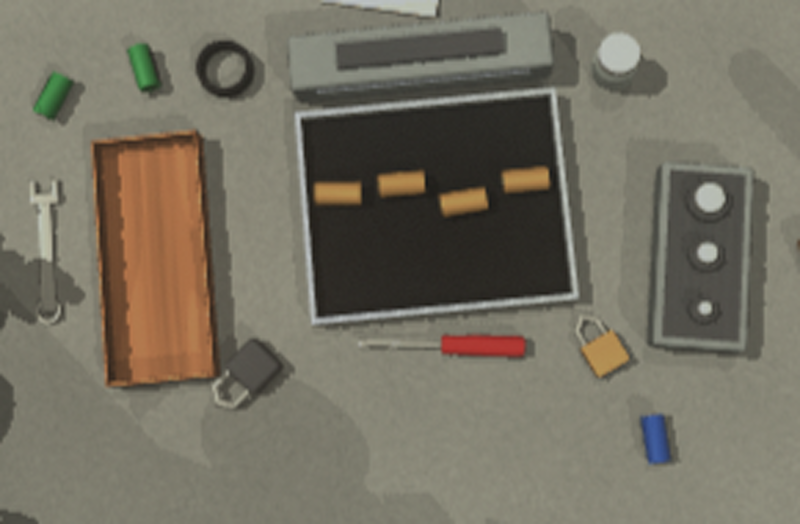

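View pics/scene1.png

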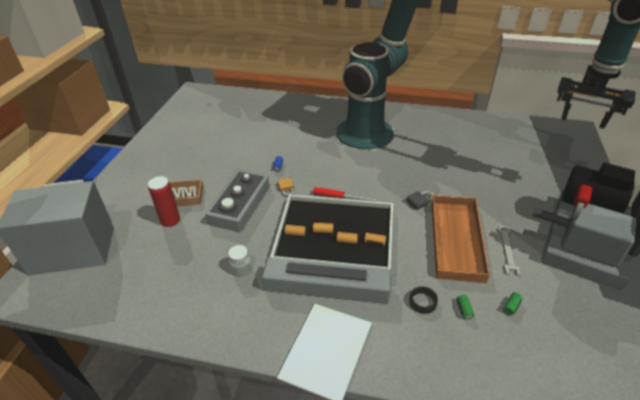

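Four brass barrels lie on the mat (full-image px rows about 174-187, cols 281-349). The green cylinders (left) and the blue one (lower right) are look-alikes. No slots show from above. The keys, from near to far, are small, medium and large. Next I'll bring the wrist camera over the bed.

Call:
{"op": "drive_tool", "data": {
  "increments": [
    {"dx": 0.03,"dy": -0.05,"dz": 0.02},
    {"dx": 0.06,"dy": -0.1,"dz": 0.03},
    {"dx": 0.09,"dy": -0.15,"dz": 0.04},
    {"dx": 0.12,"dy": -0.2,"dz": 0.05},
    {"dx": 0.15,"dy": -0.25,"dz": 0.06},
    {"dx": 0.18,"dy": -0.3,"dz": 0.06},
    {"dx": 0.21,"dy": -0.36,"dz": 0.06},
    {"dx": 0.24,"dy": -0.42,"dz": 0.06},
    {"dx": 0.26,"dy": -0.48,"dz": 0.06},
    {"dx": 0.27,"dy": -0.53,"dz": 0.06}
  ]
}}

```text
schema error: expected keys fingers, dx, dy, dz, twist
```

Call:
{"op": "drive_tool", "data": {
  "increments": [
    {"dx": 0.02,"dy": -0.06},
    {"dx": 0.03,"dy": -0.11},
    {"dx": 0.03,"dy": -0.13},
    {"dx": 0.03,"dy": -0.13}
  ]
}}

```text
schema error: expected keys fingers, dx, dy, dz, twist
```

```bash
python3 - <<'E'
from h import *
from scipy.spatial.transform import Rotation as Ro
np.set_printoptions(precision=3,suppress=True)
o=observe();q=o['ee_rot'];print(o['tcp_pos'],q,o['joints'],o['time_s']);print(Ro.from_quat([*q[1:],q[0]]).as_matrix())
p=snap('wrist','w1');R=np.array(p['R']);print('cam',-R.T@np.array(p['t']).ravel(),R[2],R[0],p['fx'])
for n,z in [('barrel0',29),('bed',0)]:
    for m in mark_of(p,n)[:6]: print(n,m['confidence'],np.array(m['location']),w(p,m['location'],z))
E
```

```text
[186.401 648.712 238.627] [-0.     0.139  0.99  -0.   ] [ 1.254  0.264  1.604  0.     1.274 -0.037] 0.45
[[-0.961  0.276 -0.   ]
 [ 0.276  0.961 -0.   ]
 [ 0.    -0.    -1.   ]]
cam [122.476 666.823 384.779] [ 0.248 -0.072 -0.966] [ 0.276  0.961 -0.   ] 304.5402241422656
```

View pics/w1.png

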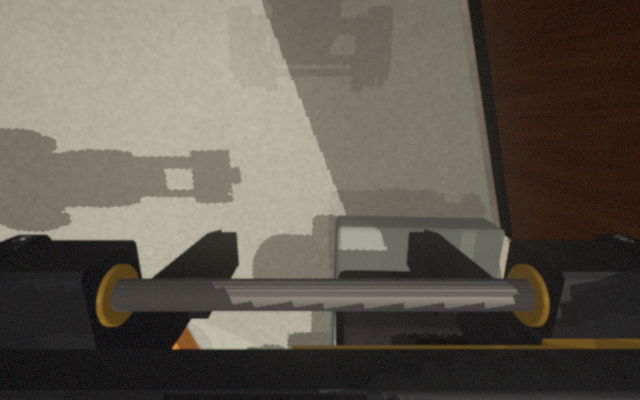

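Call:
{"op": "drive_tool", "data": {
  "increments": [
    {"fingers": 0.4,"dx": 0.03,"dy": -0.05,"dz": 0.02,"twist": -0.1},
    {"fingers": 0.4,"dx": 0.06,"dy": -0.1,"dz": 0.03,"twist": -0.2},
    {"fingers": 0.4,"dx": 0.09,"dy": -0.15,"dz": 0.04,"twist": -0.3},
    {"fingers": 0.4,"dx": 0.12,"dy": -0.2,"dz": 0.05,"twist": -0.4},
    {"fingers": 0.4,"dx": 0.16,"dy": -0.25,"dz": 0.06,"twist": -0.5},
    {"fingers": 0.4,"dx": 0.19,"dy": -0.3,"dz": 0.06,"twist": -0.6},
    {"fingers": 0.4,"dx": 0.22,"dy": -0.35,"dz": 0.06,"twist": -0.7},
    {"fingers": 0.4,"dx": 0.25,"dy": -0.4,"dz": 0.06,"twist": -0.8},
    {"fingers": 0.4,"dx": 0.28,"dy": -0.45,"dz": 0.06,"twist": -0.9},
    {"fingers": 0.4,"dx": 0.31,"dy": -0.5,"dz": 0.06,"twist": -1.0}
  ]
}}

```text
time_s: 1.85
tcp_pos: [497.2, 147.0, 299.2]
ee_rot: [0.0, 0.598, 0.801, 0.001]
ft_force: [0.0, 0.5, 0.9]
width: 35.2
gripper_force: 0.0
```

Call:
{"op": "drive_tool", "data": {
  "increments": [
    {"fingers": 0.4,"dx": 0.03,"dy": -0.05,"dz": 0,"twist": -0.07},
    {"fingers": 0.4,"dx": 0.05,"dy": -0.1,"dz": 0,"twist": -0.14},
    {"fingers": 0.4,"dx": 0.065,"dy": -0.15,"dz": 0,"twist": -0.21},
    {"fingers": 0.4,"dx": 0.074,"dy": -0.2,"dz": 0,"twist": -0.213},
    {"fingers": 0.4,"dx": 0.074,"dy": -0.219,"dz": 0,"twist": -0.213},
    {"fingers": 0.4,"dx": 0.074,"dy": -0.219,"dz": 0,"twist": -0.213}
  ]
}}

```text
time_s: 2.6
tcp_pos: [570.2, -70.9, 298.7]
ee_rot: [-0.0, 0.68, 0.733, 0.0]
ft_force: [0.1, 0.3, 1.2]
width: 35.2
gripper_force: 0.0
```

```bash
cat >> h.py <<'E'
np.set_printoptions(precision=3,suppress=True)
from scipy.spatial.transform import Rotation as Ro
def st():
    o=observe();q=o['ee_rot'];M=Ro.from_quat([*q[1:],q[0]]).as_matrix()
    print('t',o['time_s'],'tcp',np.array(o['tcp_pos']),'yawy',np.arctan2(M[1,1],M[0,1]),'w',o['width'],'gf',o['gripper_force'],'ft',np.array(o['ft_force']))
E
python3 - <<'E'
from h import *
st();print(observe()['joints'])
p=snap('wrist','w2');R=np.array(p['R']);print('cam',-R.T@np.array(p['t']).ravel())
for n,z in [('barrel0',29),('bed',0)]:
    for m in mark_of(p,n)[:6]: print(n,m['confidence'],np.array(m['location']),w(p,m['location'],z))
cv2.imwrite('pics/w2c.png',cv2.resize(p['image'][0:240,160:480,::-1],(800,600),interpolation=cv2.INTER_CUBIC))
E
```

```text
t 2.6 tcp [570.192 -70.852 298.684] yawy 0.07589381621119617 w 35.21974786683879 gf 0.0 ft [0.054 0.33  1.245]
[-0.167  0.043  1.747  0.001  1.352 -0.243]
cam [564.841  -5.162 444.863]
barrel0 0.75 [ 84.6 333.8] [576.328  35.264  29.   ]
barrel0 0.67 [140.1 315.5] [557.813 -36.68   29.   ]
barrel0 0.6 [196.2 325.3] [ 577.098 -113.462   29.   ]
bed 0.96 [112.9 312.6] [550.598  -1.561   0.   ]
```

View pics/w2c.png

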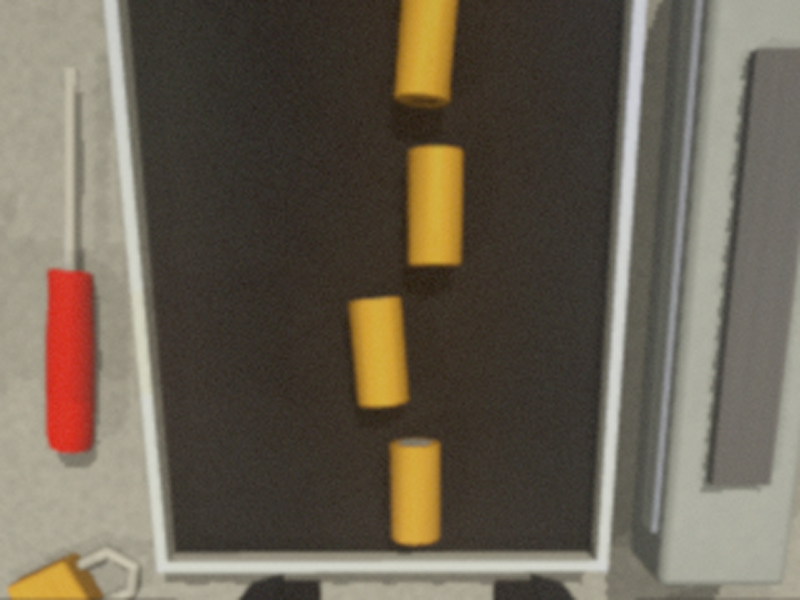

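The four barrels show at crop px (425,50), (435,205), (378,350) and (415,490). Their slots are hidden underneath. I'll check the scene camera's side view of them.

```bash
python3 -c "
import cv2
a=cv2.imread('pics/scene1.png')[205:255,270:400]
cv2.imwrite('pics/s1c.png',cv2.resize(a,(780,300),interpolation=cv2.INTER_CUBIC))"
python3 - <<'E'
from h import *
p=snap('wrist')
for m in outline_of(p,'barrel0')[:4]:
    k=m['mask'].astype(np.uint8);c,_=cv2.findContours(k,0,2);print(m['confidence'],m['location'],cv2.minAreaRect(max(c,key=cv2.contourArea)))
for m in outline_of(p,'bed')[:1]:
    k=m['mask'].astype(np.uint8);ys,xs=np.nonzero(k);
    for r in (60,130,200):
        x=xs[ys==r];print(r,w(p,(r,x.min()),31),w(p,(r,x.max()),31))
E
```

```text
0.95 [140.1, 312.6] ((311.21722412109375, 141.88934326171875), (42.732872009277344, 20.913755416870117), 84.80557250976562)
0.84 [87.5, 335.2] ((333.4999694824219, 83.5), (20.999996185302734, 46.99999237060547), 0.0)
0.73 [19.2, 331.3] ((330.7786865234375, 21.43442726135254), (23.35822105407715, 45.0868034362793), 5.19442892074585)
0.4 [265.9, 98.1] ((100.89189147949219, 265.6486511230469), (3.719923973083496, 11.392269134521484), 54.462318420410156)
60 [415.974  53.614  31.   ] [776.462  82.364  31.   ]
130 [421.139 -32.136  31.   ] [782.632  -3.297  31.   ]
200 [ 429.75  -128.199   31.   ] [789.561 -99.485  31.   ]
```

View pics/s1c.png

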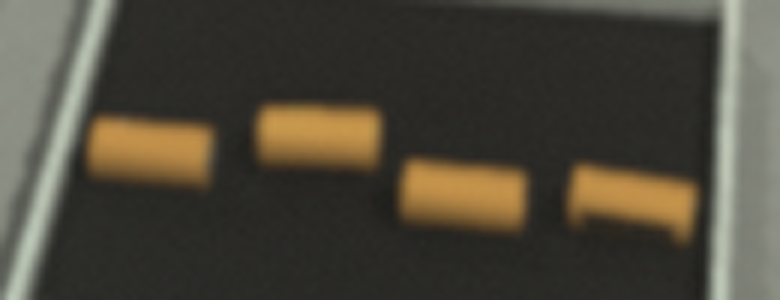

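Seen from the +x side, the rightmost barrel (y≈117) shows its slot low on the +x side. The other slots are underneath. I'll roll each barrel half a turn towards −x inside a loose finger cage, starting with the one at y≈−113.

Call:
{"op": "drive_tool", "data": {
  "increments": [
    {"fingers": 0.6,"dx": 0.008,"dy": -0.042,"dz": -0.03,"twist": 0},
    {"fingers": 0.6,"dx": 0.008,"dy": -0.042,"dz": -0.09,"twist": 0},
    {"fingers": 0.6,"dx": 0.008,"dy": -0.042,"dz": -0.15,"twist": 0},
    {"fingers": 0.6,"dx": 0.008,"dy": -0.042,"dz": -0.2,"twist": 0},
    {"fingers": 0.6,"dx": 0.008,"dy": -0.042,"dz": -0.24,"twist": 0},
    {"fingers": 0.6,"dx": 0.008,"dy": -0.042,"dz": -0.265,"twist": 0},
    {"fingers": 0.6,"dx": 0.008,"dy": -0.042,"dz": -0.279,"twist": 0},
    {"fingers": 0.6,"dx": 0.008,"dy": -0.042,"dz": -0.279,"twist": 0},
    {"fingers": 0.36,"dx": 0.008,"dy": -0.042,"dz": -0.279,"twist": 0},
    {"fingers": 0.36,"dx": 0.008,"dy": -0.042,"dz": -0.279,"twist": 0}
  ],
  "force": 3
}}

```text
time_s: 4.15
tcp_pos: [579.7, -112.5, 21.3]
ee_rot: [0.001, 0.679, 0.734, 0.001]
ft_force: [0.6, -0.3, 0.0]
width: 34.9
gripper_force: 0.0
```

Call:
{"op": "drive_tool", "data": {
  "increments": [
    {"fingers": 0.36,"dx": -0.004,"dy": 0,"dz": 0,"twist": 0},
    {"fingers": 0.36,"dx": -0.009,"dy": -0.001,"dz": 0,"twist": 0},
    {"fingers": 0.36,"dx": -0.014,"dy": -0.001,"dz": 0,"twist": 0},
    {"fingers": 0.36,"dx": -0.02,"dy": -0.002,"dz": 0,"twist": 0},
    {"fingers": 0.36,"dx": -0.026,"dy": -0.002,"dz": 0,"twist": 0},
    {"fingers": 0.36,"dx": -0.032,"dy": -0.002,"dz": 0,"twist": 0},
    {"fingers": 0.36,"dx": -0.037,"dy": -0.003,"dz": 0,"twist": 0},
    {"fingers": 0.36,"dx": -0.041,"dy": -0.003,"dz": 0,"twist": 0},
    {"fingers": 0.36,"dx": -0.044,"dy": -0.003,"dz": 0,"twist": 0},
    {"fingers": 0.36,"dx": -0.044,"dy": -0.003,"dz": 0,"twist": 0}
  ]
}}

```text
time_s: 5.4
tcp_pos: [534.2, -115.2, 19.7]
ee_rot: [-0.0, 0.679, 0.734, -0.0]
ft_force: [0.6, 0.5, 0.4]
width: 31.7
gripper_force: 0.0
```

```bash
python3 - <<'E'
from h import *
st()
p=snap('wrist','w3')
for m in mark_of(p,'barrel0')[:4]: print(m['confidence'],np.array(m['location']),w(p,m['location'],29))
E
```

```text
t 5.4 tcp [ 534.155 -115.224   19.659] yawy 0.07789929340058128 w 31.709594738851454 gf 0.0 ft [0.625 0.514 0.444]
0.84 [257.1 323.3] [ 534.283 -116.044   29.   ]
0.69 [ 87.6 381.9] [552.852 -35.83   29.   ]
```

View pics/w3.png

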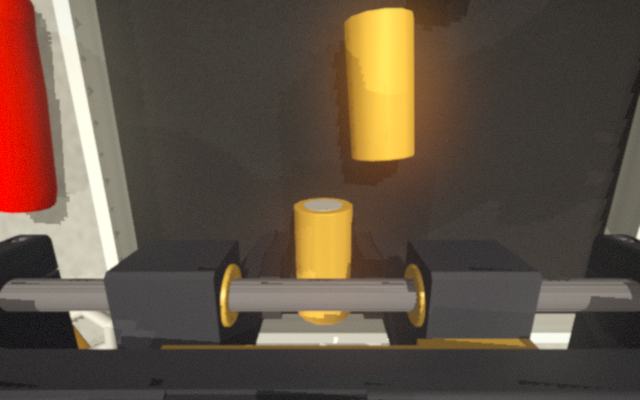

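The caged barrel is visible at px (323,258) with no slot on top. The remaining possibility is its +x side, so I'll roll it another 20 mm towards −x.

Call:
{"op": "drive_tool", "data": {
  "increments": [
    {"fingers": 0.36,"dx": -0.003,"dy": 0,"dz": 0,"twist": 0},
    {"fingers": 0.36,"dx": -0.007,"dy": 0,"dz": 0,"twist": 0},
    {"fingers": 0.36,"dx": -0.012,"dy": -0.001,"dz": 0,"twist": 0},
    {"fingers": 0.36,"dx": -0.016,"dy": -0.001,"dz": 0,"twist": 0},
    {"fingers": 0.36,"dx": -0.019,"dy": -0.001,"dz": 0,"twist": 0},
    {"fingers": 0.36,"dx": -0.02,"dy": -0.001,"dz": 0,"twist": 0},
    {"fingers": 0.36,"dx": -0.02,"dy": -0.001,"dz": 0,"twist": 0},
    {"fingers": 0.36,"dx": -0.02,"dy": -0.001,"dz": 0,"twist": 0}
  ]
}}

```text
time_s: 6.5
tcp_pos: [514.5, -116.3, 19.7]
ee_rot: [0.0, 0.679, 0.734, 0.0]
ft_force: [-0.8, 0.5, -0.4]
width: 31.5
gripper_force: 0.0
```

```bash
cat >> h.py <<'E'
def slot(p,c,yaw=0.077,name=None):
    """dark slot offset on barrel at world c: rectify plane z=43 patch, +x to right; returns column darkness profile"""
    ex=np.array([np.cos(yaw),np.sin(yaw),0]);ey=np.array([-ex[1],ex[0],0])
    u,v=np.meshgrid(np.arange(-22,22.1,.5),np.arange(32,-32.1,-.5))
    X=np.array([c[0],c[1],29.])+u[...,None]*ex+v[...,None]*ey
    q=X@np.array(p['R']).T+np.array(p['t']).ravel()
    im=cv2.remap(p['image'],(p['fx']*q[...,0]/q[...,2]+p['cx']).astype(np.float32),(p['fy']*q[...,1]/q[...,2]+p['cy']).astype(np.float32),cv2.INTER_LINEAR)
    if name: cv2.imwrite('pics/'+name+'.png',cv2.resize(im[:,:,::-1],None,fx=4,fy=4))
    return im
E
python3 - <<'E'
from h import *
st()
p=snap('wrist','w4'); o=observe()['tcp_pos']
im=slot(p,o)
print(im[50:56,:,0].mean(0).astype(int)); print(im[30:34,:,0].mean(0).astype(int))
cv2.imwrite('pics/w4c.png',cv2.resize(p['image'][180:340,240:400,::-1],(480,480)))
E
```

```text
t 6.5 tcp [ 514.516 -116.261   19.723] yawy 0.07801299146504273 w 31.525942535084354 gf 0.0 ft [-0.829  0.531 -0.447]
[ 66  67  66  67  67  70  69  69  69  68  66  65  64  66  69  70  79 107
 142 164 175 183 189 195 201 209 216 221 224 227 228 229 230 229 229 231
 231 228 208 140  86  82  83  83  82  83  82  81  83  83  83  83  84  84
  88 117 173 221 239 241 241 240 238 237 235 232 229 225 220 214 207 199
 179 133  85  71  73  77  78  78  78  77  78  77  77  76  76  76  75]
[ 73  75  74  74  74  74  75  75  74  74  75  74  71  69  65  68  80 112
 145 161 171 179 185 191 198 205 209 213 218 223 225 225 228 230 230 229
 228 227 227 230 232 234 236 237 238 238 238 239 240 241 242 242 244 245
 245 245 244 243 242 241 241 239 238 237 235 232 230 226 220 214 207 197
 171 125  92  84  83  82  82  81  81  81  82  81  81  81  81  80  79]
```

View pics/w4c.png

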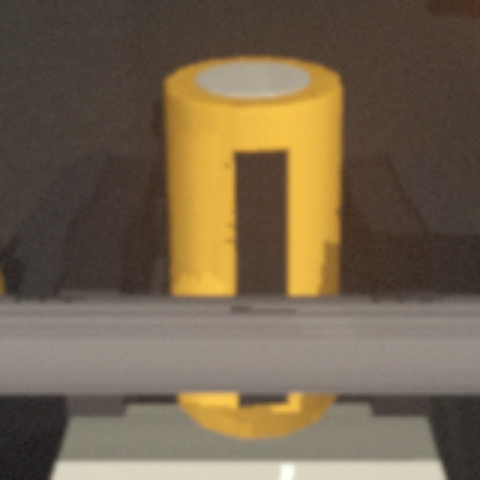

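Barrel D's slot is clearly visible and about 4° off, towards +x. I'll nudge it 0.9 mm and move on to C.

Call:
{"op": "drive_tool", "data": {
  "increments": [
    {"fingers": 0.36,"dx": -0.002,"dy": 0,"dz": 0,"twist": 0},
    {"fingers": 0.36,"dx": -0.002,"dy": 0,"dz": 0,"twist": 0},
    {"fingers": 0.6,"dx": -0.002,"dy": 0,"dz": 0,"twist": 0},
    {"fingers": 0.6,"dx": -0.002,"dy": 0,"dz": 0.03,"twist": 0},
    {"fingers": 0.6,"dx": 0.0,"dy": 0.01,"dz": 0.06,"twist": 0},
    {"fingers": 0.6,"dx": 0.02,"dy": 0.05,"dz": 0.06,"twist": 0},
    {"fingers": 0.6,"dx": 0.038,"dy": 0.08,"dz": 0.05,"twist": 0},
    {"fingers": 0.6,"dx": 0.038,"dy": 0.08,"dz": 0.02,"twist": 0},
    {"fingers": 0.6,"dx": 0.038,"dy": 0.08,"dz": 0,"twist": 0},
    {"fingers": 0.6,"dx": 0.038,"dy": 0.08,"dz": 0,"twist": 0}
  ]
}}

```text
time_s: 7.8
tcp_pos: [550.5, -35.9, 17.8]
ee_rot: [-0.002, 0.679, 0.734, -0.001]
ft_force: [1.0, -0.3, 0.6]
width: 53.1
gripper_force: 0.0
```

Call:
{"op": "drive_tool", "data": {
  "increments": [
    {"fingers": 0.36,"dx": 0,"dy": 0,"dz": 0,"twist": 0},
    {"fingers": 0.36,"dx": 0,"dy": 0,"dz": 0,"twist": 0},
    {"fingers": 0.36,"dx": -0.006,"dy": 0,"dz": 0,"twist": 0},
    {"fingers": 0.36,"dx": -0.012,"dy": -0.001,"dz": 0,"twist": 0},
    {"fingers": 0.36,"dx": -0.018,"dy": -0.002,"dz": 0,"twist": 0},
    {"fingers": 0.36,"dx": -0.025,"dy": -0.002,"dz": 0,"twist": 0},
    {"fingers": 0.36,"dx": -0.032,"dy": -0.002,"dz": 0,"twist": 0},
    {"fingers": 0.36,"dx": -0.038,"dy": -0.003,"dz": 0,"twist": 0},
    {"fingers": 0.36,"dx": -0.04,"dy": -0.003,"dz": 0,"twist": 0},
    {"fingers": 0.36,"dx": -0.04,"dy": -0.003,"dz": 0,"twist": 0}
  ]
}}

```text
time_s: 9.05
tcp_pos: [512.1, -39.3, 19.6]
ee_rot: [-0.0, 0.679, 0.734, -0.0]
ft_force: [0.3, 0.4, 0.7]
width: 31.8
gripper_force: 0.1
```

```bash
cat > m.py <<'E'
from h import *
import sys
st(); p=snap('wrist',sys.argv[1]); im=slot(p,observe()['tcp_pos'],name=sys.argv[1]+'s')
for a,b in ((30,38),(40,48),(49,55),(76,84)):
    g=(im[a:b,:,0].mean(0)>140).astype(int); e=np.nonzero(np.diff(g))[0]
    print(a,[(round((i-43.5)/2,1),'+' if g[i+1] else '-') for i in e])
E
python3 m.py w5
```

```text
t 9.05 tcp [512.078 -39.263  19.618] yawy 0.07790207656170718 w 31.810391885616593 gf 0.11184562928974628 ft [0.329 0.445 0.674]
30 [(np.float64(-16.8), '+'), (np.float64(10.8), '-')]
40 [(np.float64(-10.8), '+'), (np.float64(11.2), '-')]
49 [(np.float64(-10.2), '+'), (np.float64(11.8), '-')]
76 [(np.float64(-9.2), '+'), (np.float64(11.8), '-')]
```

View pics/w5s.png

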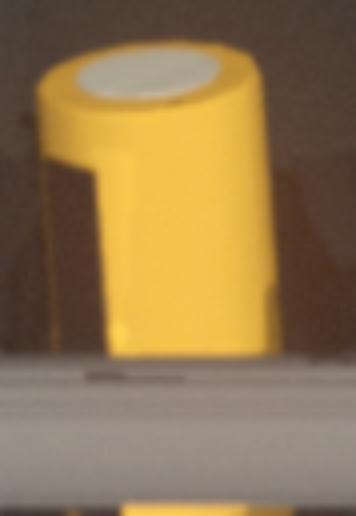

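The slot is confirmed about 51° towards −x, and the barrel is skewed about 3°. I'll square it with a light squeeze, then roll it back.

Call:
{"op": "drive_tool", "data": {
  "increments": [
    {"fingers": 0.29,"dx": 0,"dy": 0,"dz": 0,"twist": 0},
    {"fingers": 0.29,"dx": 0,"dy": 0,"dz": 0,"twist": 0},
    {"fingers": 0.36,"dx": 0,"dy": 0,"dz": 0,"twist": 0},
    {"fingers": 0.36,"dx": 0.003,"dy": 0,"dz": 0,"twist": 0},
    {"fingers": 0.36,"dx": 0.006,"dy": 0,"dz": 0,"twist": 0},
    {"fingers": 0.36,"dx": 0.009,"dy": 0.001,"dz": 0,"twist": 0},
    {"fingers": 0.36,"dx": 0.0095,"dy": 0.001,"dz": 0,"twist": 0},
    {"fingers": 0.36,"dx": 0.0095,"dy": 0.001,"dz": 0,"twist": 0},
    {"fingers": 0.29,"dx": 0.0095,"dy": 0.001,"dz": 0,"twist": 0},
    {"fingers": 0.29,"dx": 0.0095,"dy": 0.001,"dz": 0,"twist": 0}
  ],
  "force": 3
}}

```text
time_s: 10.35
tcp_pos: [521.9, -38.2, 19.7]
ee_rot: [0.0, 0.679, 0.734, 0.0]
ft_force: [0.0, -0.4, -1.0]
width: 28.7
gripper_force: 2.9
```

```bash
python3 m.py w6
```

```text
t 10.35 tcp [521.94  -38.246  19.672] yawy 0.07791533477479477 w 28.663125171497427 gf 2.910078428685665 ft [ 0.011 -0.434 -1.032]
30 [(np.float64(-14.8), '+'), (np.float64(12.2), '-')]
40 [(np.float64(-14.8), '+'), (np.float64(-4.2), '-'), (np.float64(3.2), '+'), (np.float64(12.8), '-')]
49 [(np.float64(-14.2), '+'), (np.float64(-4.2), '-'), (np.float64(3.8), '+'), (np.float64(13.2), '-')]
76 [(np.float64(-13.8), '+'), (np.float64(-3.8), '-'), (np.float64(4.8), '+'), (np.float64(13.2), '-')]
```

C is within 2°. On to B.

Call:
{"op": "drive_tool", "data": {
  "increments": [
    {"fingers": 0.4,"dx": 0,"dy": 0,"dz": 0,"twist": 0},
    {"fingers": 0.6,"dx": 0,"dy": 0,"dz": 0,"twist": 0},
    {"fingers": 0.6,"dx": 0,"dy": 0,"dz": 0.03,"twist": 0},
    {"fingers": 0.6,"dx": 0.005,"dy": 0.01,"dz": 0.06,"twist": 0},
    {"fingers": 0.6,"dx": 0.03,"dy": 0.05,"dz": 0.06,"twist": 0},
    {"fingers": 0.6,"dx": 0.055,"dy": 0.075,"dz": 0.05,"twist": 0},
    {"fingers": 0.6,"dx": 0.055,"dy": 0.075,"dz": 0.02,"twist": 0},
    {"fingers": 0.6,"dx": 0.055,"dy": 0.075,"dz": 0,"twist": 0},
    {"fingers": 0.45,"dx": 0.055,"dy": 0.075,"dz": 0,"twist": 0},
    {"fingers": 0.36,"dx": 0.055,"dy": 0.075,"dz": 0,"twist": 0}
  ]
}}

```text
time_s: 11.65
tcp_pos: [576.9, 36.4, 20.1]
ee_rot: [0.0, 0.679, 0.734, 0.0]
ft_force: [1.1, -1.2, -0.1]
width: 34.6
gripper_force: 0.0
```

Call:
{"op": "drive_tool", "data": {
  "increments": [
    {"fingers": 0.29,"dx": 0,"dy": 0,"dz": 0,"twist": 0},
    {"fingers": 0.29,"dx": 0,"dy": 0,"dz": 0,"twist": 0},
    {"fingers": 0.36,"dx": 0,"dy": 0,"dz": 0,"twist": 0},
    {"fingers": 0.36,"dx": -0.006,"dy": 0,"dz": 0,"twist": 0},
    {"fingers": 0.36,"dx": -0.014,"dy": -0.001,"dz": 0,"twist": 0},
    {"fingers": 0.36,"dx": -0.022,"dy": -0.002,"dz": 0,"twist": 0},
    {"fingers": 0.36,"dx": -0.03,"dy": -0.002,"dz": 0,"twist": 0},
    {"fingers": 0.36,"dx": -0.037,"dy": -0.003,"dz": 0,"twist": 0},
    {"fingers": 0.36,"dx": -0.04,"dy": -0.003,"dz": 0,"twist": 0},
    {"fingers": 0.29,"dx": -0.04,"dy": -0.003,"dz": 0,"twist": 0}
  ]
}}

```text
time_s: 12.9
tcp_pos: [535.9, 33.7, 19.4]
ee_rot: [-0.001, 0.679, 0.734, -0.001]
ft_force: [-1.4, -0.3, -0.5]
width: 27.9
gripper_force: 3.0
```

```bash
python3 m.py w7
```

```text
t 12.9 tcp [535.914  33.723  19.402] yawy 0.0780272200230893 w 27.944540755890863 gf 3.0003244802355766 ft [-1.36  -0.279 -0.45 ]
30 [(np.float64(-13.8), '+'), (np.float64(7.2), '-')]
40 [(np.float64(-14.2), '+'), (np.float64(6.8), '-')]
49 [(np.float64(-14.2), '+'), (np.float64(6.8), '-')]
76 [(np.float64(-14.2), '+'), (np.float64(6.8), '-')]
```

Call:
{"op": "drive_tool", "data": {
  "increments": [
    {"fingers": 0.36,"dx": 0,"dy": 0,"dz": 0,"twist": 0},
    {"fingers": 0.36,"dx": -0.003,"dy": 0,"dz": 0,"twist": 0},
    {"fingers": 0.36,"dx": -0.006,"dy": 0,"dz": 0,"twist": 0},
    {"fingers": 0.36,"dx": -0.009,"dy": -0.001,"dz": 0,"twist": 0},
    {"fingers": 0.36,"dx": -0.0113,"dy": -0.001,"dz": 0,"twist": 0},
    {"fingers": 0.36,"dx": -0.0113,"dy": -0.001,"dz": 0,"twist": 0},
    {"fingers": 0.29,"dx": -0.0113,"dy": -0.001,"dz": 0,"twist": 0},
    {"fingers": 0.29,"dx": -0.0113,"dy": -0.001,"dz": 0,"twist": 0}
  ]
}}

```text
time_s: 13.95
tcp_pos: [525.6, 32.7, 19.7]
ee_rot: [-0.0, 0.679, 0.734, -0.0]
ft_force: [-1.1, 0.3, -0.2]
width: 27.8
gripper_force: 3.0
```

```bash
python3 m.py w8
```

```text
t 13.95 tcp [525.559  32.745  19.669] yawy 0.07797692620689067 w 27.810779608742337 gf 3.0000272020697594 ft [-1.087  0.263 -0.186]
30 [(np.float64(-13.8), '+'), (np.float64(-3.8), '-'), (np.float64(3.8), '+'), (np.float64(13.2), '-')]
40 [(np.float64(-13.8), '+'), (np.float64(-4.2), '-'), (np.float64(4.2), '+'), (np.float64(13.2), '-')]
49 [(np.float64(-13.8), '+'), (np.float64(-3.8), '-'), (np.float64(4.2), '+'), (np.float64(13.2), '-')]
76 [(np.float64(-14.2), '+'), (np.float64(-3.8), '-'), (np.float64(4.2), '+'), (np.float64(12.8), '-')]
```

B is done. Next is A, near (574,110), whose slot is at about +110°. I'll roll it 24 mm towards −x.

Call:
{"op": "drive_tool", "data": {
  "increments": [
    {"fingers": 0.4,"dx": 0,"dy": 0,"dz": 0,"twist": 0},
    {"fingers": 0.6,"dx": 0,"dy": 0,"dz": 0,"twist": 0},
    {"fingers": 0.6,"dx": 0,"dy": 0,"dz": 0.03,"twist": 0},
    {"fingers": 0.6,"dx": 0.005,"dy": 0.01,"dz": 0.06,"twist": 0},
    {"fingers": 0.6,"dx": 0.03,"dy": 0.05,"dz": 0.06,"twist": 0},
    {"fingers": 0.6,"dx": 0.049,"dy": 0.077,"dz": 0.05,"twist": 0},
    {"fingers": 0.6,"dx": 0.049,"dy": 0.077,"dz": 0.02,"twist": 0},
    {"fingers": 0.6,"dx": 0.049,"dy": 0.077,"dz": 0,"twist": 0},
    {"fingers": 0.45,"dx": 0.049,"dy": 0.077,"dz": 0,"twist": 0},
    {"fingers": 0.36,"dx": 0.049,"dy": 0.077,"dz": 0,"twist": 0}
  ]
}}

```text
time_s: 15.25
tcp_pos: [574.6, 109.4, 20.1]
ee_rot: [-0.0, 0.679, 0.734, -0.0]
ft_force: [-0.1, 0.2, -0.2]
width: 34.3
gripper_force: 0.1
```

Call:
{"op": "drive_tool", "data": {
  "increments": [
    {"fingers": 0.29,"dx": 0,"dy": 0,"dz": 0,"twist": 0},
    {"fingers": 0.29,"dx": 0,"dy": 0,"dz": 0,"twist": 0},
    {"fingers": 0.36,"dx": 0,"dy": 0,"dz": 0,"twist": 0},
    {"fingers": 0.36,"dx": -0.006,"dy": 0,"dz": 0,"twist": 0},
    {"fingers": 0.36,"dx": -0.012,"dy": -0.001,"dz": 0,"twist": 0},
    {"fingers": 0.36,"dx": -0.018,"dy": -0.001,"dz": 0,"twist": 0},
    {"fingers": 0.36,"dx": -0.024,"dy": -0.002,"dz": 0,"twist": 0},
    {"fingers": 0.36,"dx": -0.024,"dy": -0.002,"dz": 0,"twist": 0},
    {"fingers": 0.29,"dx": -0.024,"dy": -0.002,"dz": 0,"twist": 0},
    {"fingers": 0.29,"dx": -0.024,"dy": -0.002,"dz": 0,"twist": 0}
  ]
}}

```text
time_s: 16.5
tcp_pos: [550.3, 107.7, 19.5]
ee_rot: [-0.0, 0.679, 0.734, -0.0]
ft_force: [-2.1, -0.3, -0.2]
width: 28.4
gripper_force: 2.9
```

```bash
python3 m.py w9
```

```text
t 16.5 tcp [550.301 107.687  19.535] yawy 0.0780372726419219 w 28.443578245113777 gf 2.8941309079527855 ft [-2.072 -0.258 -0.169]
30 [(np.float64(-12.2), '+'), (np.float64(1.2), '-'), (np.float64(9.2), '+'), (np.float64(14.2), '-')]
40 [(np.float64(-12.8), '+'), (np.float64(0.8), '-'), (np.float64(9.2), '+'), (np.float64(13.8), '-')]
49 [(np.float64(-12.8), '+'), (np.float64(0.2), '-'), (np.float64(9.2), '+'), (np.float64(13.8), '-')]
76 [(np.float64(-13.8), '+'), (np.float64(-0.2), '-'), (np.float64(8.2), '+'), (np.float64(10.2), '-')]
```

Call:
{"op": "drive_tool", "data": {
  "increments": [
    {"fingers": 0.36,"dx": 0,"dy": 0,"dz": 0,"twist": 0},
    {"fingers": 0.36,"dx": -0.002,"dy": 0,"dz": 0,"twist": 0},
    {"fingers": 0.36,"dx": -0.0046,"dy": 0,"dz": 0,"twist": 0},
    {"fingers": 0.36,"dx": -0.0046,"dy": 0,"dz": 0,"twist": 0},
    {"fingers": 0.29,"dx": -0.0046,"dy": 0,"dz": 0,"twist": 0},
    {"fingers": 0.29,"dx": -0.0046,"dy": 0,"dz": 0,"twist": 0}
  ]
}}

```text
time_s: 17.3
tcp_pos: [545.9, 107.8, 19.7]
ee_rot: [-0.0, 0.679, 0.734, -0.0]
ft_force: [-0.9, -0.2, 0.1]
width: 28.5
gripper_force: 2.9
```

```bash
python3 m.py w10
```

```text
t 17.3 tcp [545.88  107.752  19.682] yawy 0.07800407583230862 w 28.491831464412808 gf 2.929670065641403 ft [-0.864 -0.22   0.093]
30 [(np.float64(-12.8), '+'), (np.float64(-3.8), '-'), (np.float64(4.8), '+'), (np.float64(14.2), '-')]
40 [(np.float64(-13.2), '+'), (np.float64(-4.2), '-'), (np.float64(4.2), '+'), (np.float64(13.8), '-')]
49 [(np.float64(-13.2), '+'), (np.float64(-4.2), '-'), (np.float64(4.2), '+'), (np.float64(13.8), '-')]
76 [(np.float64(-14.2), '+'), (np.float64(-5.2), '-'), (np.float64(3.2), '+'), (np.float64(11.2), '-')]
```

All four are rolled. I'll go up and check them together.

Call:
{"op": "drive_tool", "data": {
  "increments": [
    {"fingers": 0.4,"dx": 0,"dy": 0,"dz": 0,"twist": 0},
    {"fingers": 0.6,"dx": 0,"dy": 0,"dz": 0,"twist": 0},
    {"fingers": 0.6,"dx": 0,"dy": 0,"dz": 0.05,"twist": 0},
    {"fingers": 0.6,"dx": 0,"dy": -0.02,"dz": 0.1,"twist": 0},
    {"fingers": 0.6,"dx": -0.01,"dy": -0.06,"dz": 0.14,"twist": 0},
    {"fingers": 0.6,"dx": -0.02,"dy": -0.1,"dz": 0.18,"twist": 0},
    {"fingers": 0.6,"dx": -0.02,"dy": -0.14,"dz": 0.22,"twist": 0},
    {"fingers": 0.6,"dx": -0.02,"dy": -0.18,"dz": 0.26,"twist": 0},
    {"fingers": 0.6,"dx": -0.02,"dy": -0.19,"dz": 0.26,"twist": 0},
    {"fingers": 0.6,"dx": -0.02,"dy": -0.19,"dz": 0.26,"twist": 0}
  ]
}}

```text
time_s: 18.6
tcp_pos: [525.5, -82.5, 278.8]
ee_rot: [-0.001, 0.68, 0.734, -0.0]
ft_force: [-0.1, -0.7, -0.2]
width: 53.0
gripper_force: 0.0
```

```bash
cat > chk.py <<'E'
from h import *
import sys
def chk(p):
    """find brass blobs on the mat, give centre and slot angle"""
    hsv=cv2.cvtColor(p['image'],cv2.COLOR_RGB2HSV)
    k=((hsv[...,0]>8)&(hsv[...,0]<32)&(hsv[...,1]>110)&(hsv[...,2]>90)).astype(np.uint8)
    f=cv2.morphologyEx(k,cv2.MORPH_CLOSE,np.ones((9,9),np.uint8))
    cs,_=cv2.findContours(f,0,2)
    for c in cs:
        if cv2.contourArea(c)<350: continue
        h=np.zeros_like(k);cv2.drawContours(h,[cv2.convexHull(c)],-1,1,-1)
        (cx,cy),wh,a=cv2.minAreaRect(c)
        d=cv2.erode(h,np.ones((3,3),np.uint8))&(1-k)
        n,l,s,ce=cv2.connectedComponentsWithStats(d)
        if n<2: print('blob',(cy,cx),w(p,(cy,cx),29),wh,'no slot');continue
        i=1+np.argmax(s[1:,4]); X=w(p,(cy,cx),29)
        A=w(p,(ce[i][1],ce[i][0]),43);ex=np.array([np.cos(.078),np.sin(.078),0])
        rows=[r for r in range(int(ce[i][1])-8,int(ce[i][1])+9)]
        off=[];ang=[]
        for r in rows:
            hx=np.nonzero(h[r])[0]; g=p['image'][r,hx.min()-3:hx.max()+4,2-2].astype(float)
            dk=np.nonzero(d[r])[0]
            if len(hx)and len(dk): off.append(dk.mean()-hx.mean()); ang.append(hx.max()-hx.min()+1)
        print('blob',(round(cy),round(cx)),X,'size',np.array(wh),'slot n',s[i,4],'off_mm',np.mean(off)/np.mean(ang)*28 if off else None)
        # expected offset of a straight-up slot by parallax
        e=px(p,A*0+[X[0],X[1],43])-px(p,[X[0],X[1],29]);print('   parallax px',e,'w',np.mean(ang) if ang else 0)
if __name__=='__main__':
    st();p=snap('wrist',sys.argv[1]);chk(p)
    cv2.imwrite('pics/'+sys.argv[1]+'c.png',cv2.resize(p['image'][0:240,160:480,::-1],(800,600),interpolation=cv2.INTER_CUBIC))
E
python3 chk.py w11
```

```text
t 18.6 tcp [525.525 -82.48  278.841] yawy 0.07649081444419542 w 52.958657424219716 gf 0.0 ft [-0.109 -0.739 -0.244]
blob (295, 185) [ 338.098 -285.704   29.   ] size [24.138 62.876] slot n 546 off_mm 4.0488048114394415
   parallax px [ 5.556 -4.274] w 25.058823529411764
blob (241, 208) [ 373.299 -196.759   29.   ] size [32.647 33.541] slot n 61 off_mm -8.397027600849254
   parallax px [ 4.076 -3.757] w 33.642857142857146
blob (195, 312) [ 513.116 -119.702   29.   ] size [44. 21.] slot n 120 off_mm -1.2727272727272727
   parallax px [ 2.69  -0.383] w 22.0
blob (137, 323) [522.196 -42.17   29.   ] size [46.595 22.687] slot n 142 off_mm 0.48877805486284287
   parallax px [ 0.742 -0.001] w 23.58823529411765
blob (73, 330) [525.282  35.103  29.   ] size [23.299 51.401] slot n 148 off_mm 0.3028846153846154
   parallax px [-1.665  0.282] w 24.470588235294116Traceback (most recent call last):
  File "chk.py", line 28, in <module>
    st();p=snap('wrist',sys.argv[1]);chk(p)
                                     ~~~^^^
  File "chk.py", line 21, in chk
    hx=np.nonzero(h[r])[0]; g=p['image'][r,hx.min()-3:hx.max()+4,2-2].astype(float)
                                           ~~~~~~^^
    return umr_minimum(a, axis, None, out, keepdims, initial, where)
ValueError: zero-size array to reduction operation minimum which has no identity
```

```bash
python3 - <<'E'
from h import *
p=snap('top','top2')
g=cv2.cvtColor(p['image'],cv2.COLOR_RGB2HSV)
k=((g[...,1]<40)&(g[...,2]>150)).astype(np.uint8)
k[:, :400]=0;k[:,440:]=0;k[:165]=0;k[240:]=0
n,l,s,c=cv2.connectedComponentsWithStats(k)
for i in range(1,n):
    if s[i,4]>5: print(s[i],c[i],w(p,c[i][::-1],68))
s_=snap('scene')
for q,nm in ((p,'t'),(s_,'s')):
  for t in ('key_small_top','key_medium_top','key_large_top'):
    for m in mark_of(q,t)[:2]: print(nm,t,m['confidence'],w(q,m['location'],68))
p=snap('wrist');
im=p['image'];h=cv2.resize(im[0:240,160:480,::-1],(800,600),interpolation=cv2.INTER_CUBIC);cv2.imwrite('pics/w11c.png',h)
E
```

```text
[413 177  10  10  79] [417.177 181.342] [ 545.682 -326.472   68.   ]
[414 201   4   3   7] [415.429 202.286] [ 477.566 -317.618   68.   ]
[415 220   3   3   9] [416. 221.] [ 417.422 -316.582   68.   ]
t key_small_top 0.57 [ 412.987 -314.467   68.   ]
t key_small_top 0.33 [484.109 325.325  68.   ]
t key_medium_top 0.51 [ 571.138 -473.988   68.   ]
t key_medium_top 0.47 [ 484.791 -308.917   68.   ]
t key_large_top 0.65 [552.337 114.556  68.   ]
t key_large_top 0.44 [ 552.65  -330.422   68.   ]
s key_small_top 0.55 [ 414.388 -315.789   68.   ]
s key_small_top 0.3 [ 548.054 -282.159   68.   ]
s key_medium_top 0.39 [ 458.031 -325.963   68.   ]
s key_large_top 0.41 [ 546.27  -320.797   68.   ]
```

View pics/w11c.png

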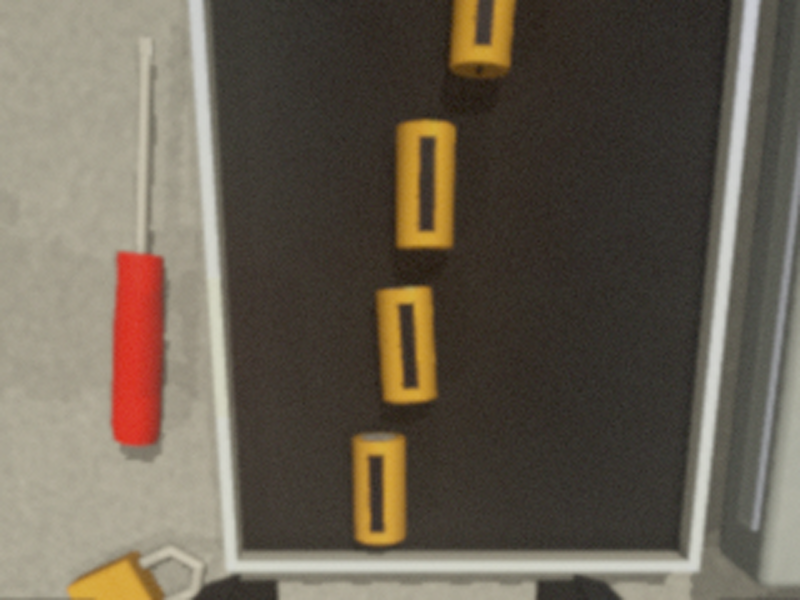

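All four slots face up (crop px (483,20), (427,185), (407,345), (377,490)). The keys are small ≈ (416,−316), medium ≈ (480.5,−320.5) and large ≈ (545.5,−325), at the expected 65 mm spacing. I'll move above the small key with the fingers shut and measure it from closer on the way.

Call:
{"op": "drive_tool", "data": {
  "increments": [
    {"fingers": 0,"dx": -0.02,"dy": -0.05,"dz": 0,"twist": 0},
    {"fingers": 0,"dx": -0.045,"dy": -0.1,"dz": 0,"twist": 0},
    {"fingers": 0,"dx": -0.045,"dy": -0.16,"dz": 0,"twist": 0},
    {"fingers": 0,"dx": -0.045,"dy": -0.22,"dz": 0,"twist": 0},
    {"fingers": 0,"dx": -0.045,"dy": -0.28,"dz": 0,"twist": 0},
    {"fingers": 0,"dx": -0.045,"dy": -0.31,"dz": -0.03,"twist": 0},
    {"fingers": 0,"dx": -0.045,"dy": -0.31,"dz": -0.05,"twist": 0},
    {"fingers": 0,"dx": -0.045,"dy": -0.31,"dz": -0.05,"twist": 0}
  ]
}}

```text
time_s: 20.1
tcp_pos: [479.8, -390.5, 226.9]
ee_rot: [-0.003, 0.679, 0.734, 0.0]
ft_force: [0.4, -0.4, 0.5]
width: 0.5
gripper_force: 0.0
```

```bash
python3 - <<'E'
from h import *
st();p=snap('wrist','w12')
g=cv2.cvtColor(p['image'],cv2.COLOR_RGB2HSV)
k=((g[...,1]<40)&(g[...,2]>170)).astype(np.uint8);k[235:]=0
n,l,s,c=cv2.connectedComponentsWithStats(k)
for i in range(1,n):
    if s[i,4]>60: print(s[i],c[i],w(p,c[i][::-1],68))
for t in ('key_small_top','key_medium_top','key_large_top'):
    for m in mark_of(p,t)[:2]: print(t,m['confidence'],m['location'],w(p,m['location'],68))
E
```

```text
t 20.1 tcp [ 479.778 -390.486  226.893] yawy 0.07793145338570319 w 0.5153466245083568 gf 0.0 ft [ 0.444 -0.407  0.462]
[ 581    0   55   55 2422] [607.906  25.845] [ 723.666 -225.665   68.   ]
[255  92  14  15 175] [261.474  99.034] [ 414.319 -312.847   68.   ]
[318 100  23  23 425] [329.052 111.   ] [ 479.656 -318.764   68.   ]
[379 105  34  36 942] [395.458 122.704] [ 544.982 -324.629   68.   ]
key_small_top 0.78 [98.7, 260.0] [ 412.905 -312.653   68.   ]
key_medium_top 0.77 [109.4, 332.0] [ 482.363 -317.064   68.   ]
key_large_top 0.66 [120.7, 398.4] [ 547.566 -322.53    68.   ]
```

View pics/w12.png

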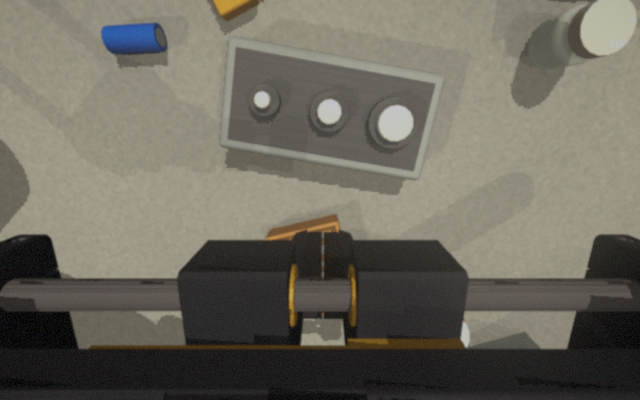

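Key sizes are clear: small (261,99), medium (329,111), large (395,123). The blue cylinder (135,38) is the look-alike. I'll move over the small key and record a baseline of the barrels' positions from the top camera.

Call:
{"op": "drive_tool", "data": {
  "increments": [
    {"fingers": 0,"dx": -0.03,"dy": 0.04,"dz": 0,"twist": 0},
    {"fingers": 0,"dx": -0.065,"dy": 0.077,"dz": 0,"twist": 0},
    {"fingers": 0,"dx": -0.065,"dy": 0.077,"dz": -0.05,"twist": 0},
    {"fingers": 0,"dx": -0.065,"dy": 0.077,"dz": -0.1,"twist": 0},
    {"fingers": 0,"dx": -0.065,"dy": 0.077,"dz": -0.135,"twist": 0},
    {"fingers": 0,"dx": -0.065,"dy": 0.077,"dz": -0.135,"twist": 0},
    {"fingers": 0,"dx": -0.065,"dy": 0.077,"dz": -0.135,"twist": 0}
  ]
}}

```text
time_s: 21.18
tcp_pos: [417.4, -315.9, 96.9]
ee_rot: [0.002, 0.679, 0.734, 0.0]
ft_force: [0.3, -1.2, 0.5]
width: 0.5
gripper_force: 0.0
```

```bash
cat > base.py <<'E'
from h import *
st();p=snap('top')
g=cv2.cvtColor(p['image'],cv2.COLOR_RGB2HSV)
k=((g[...,0]>8)&(g[...,0]<32)&(g[...,1]>110)&(g[...,2]>90)).astype(np.uint8)
k=cv2.morphologyEx(k,cv2.MORPH_CLOSE,np.ones((5,5),np.uint8));k[:140]=0;k[235:]=0;k[:,262:]*=1;k[:,:262]=0;k[:,380:]=0
n,l,s,c=cv2.connectedComponentsWithStats(k)
for i in range(1,n):
    if s[i,4]>20: print(s[i,4],c[i],w(p,c[i][::-1],35))
E
python3 base.py
```

```text
t 21.175 tcp [ 417.413 -315.915   96.858] yawy 0.07868195179963594 w 0.546407412628407 gf 0.0 ft [ 0.336 -1.211  0.532]
135 [282.059 185.474] [545.839 114.107  35.   ]
140 [306.421 190.979] [525.885  33.239  35.   ]
143 [352.713 193.622] [ 514.374 -119.761   35.   ]
106 [337.849 214.906] [444.493 -69.223  35.   ]
```

Barrel C seems to have been knocked towards the near rim. I'll look.

```bash
python3 - <<'E'
from h import *
p=snap('top','top3')
cv2.imwrite('pics/top3c.png',cv2.resize(p['image'][150:230,260:400,::-1],(700,400),interpolation=cv2.INTER_CUBIC))
E
```

```text
(no output)
```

View pics/top3c.png

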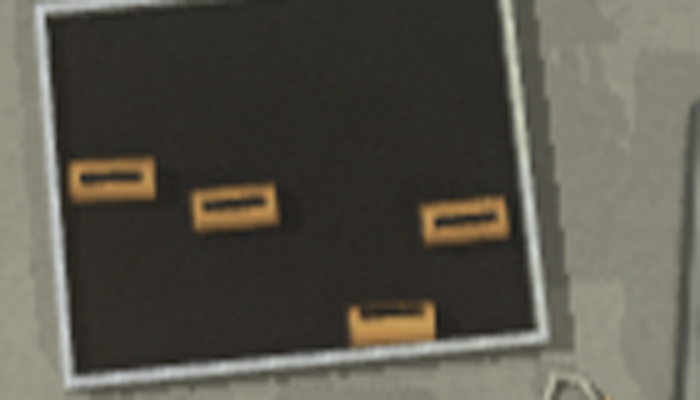

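C lies at the near rim (crop px (392,323)) with its slot tilted towards +x. The fingers can't get between it and the rim, so I'll lift it by its ends, set it down further in, and roll it there.

Call:
{"op": "drive_tool", "data": {
  "increments": [
    {"fingers": 0.3,"dx": 0,"dy": 0,"dz": 0.06,"twist": -0.17},
    {"fingers": 0.85,"dx": 0.01,"dy": 0.04,"dz": 0.1,"twist": -0.34},
    {"fingers": 0.85,"dx": 0.02,"dy": 0.09,"dz": 0.1,"twist": -0.51},
    {"fingers": 0.85,"dx": 0.03,"dy": 0.14,"dz": 0.1,"twist": -0.68},
    {"fingers": 0.85,"dx": 0.03,"dy": 0.19,"dz": 0.1,"twist": -0.85},
    {"fingers": 0.85,"dx": 0.03,"dy": 0.23,"dz": 0.1,"twist": -1.02},
    {"fingers": 0.85,"dx": 0.03,"dy": 0.243,"dz": 0.1,"twist": -1.19},
    {"fingers": 0.85,"dx": 0.03,"dy": 0.243,"dz": 0.1,"twist": -1.36},
    {"fingers": 0.85,"dx": 0.03,"dy": 0.243,"dz": 0.1,"twist": -1.53},
    {"fingers": 0.85,"dx": 0.03,"dy": 0.243,"dz": 0.1,"twist": -1.64}
  ],
  "force": 15
}}

```text
time_s: 22.52
tcp_pos: [447.1, -72.3, 196.9]
ee_rot: [0.0, 1.0, 0.003, 0.002]
ft_force: [0.6, -0.6, 0.3]
width: 74.9
gripper_force: 0.0
```

```bash
python3 - <<'E'
from h import *
p=snap('top')
for z in (29,35):print(w(p,(214.7,338.5),z))
st()
p=snap('wrist')
for m in mark_of(p,'barrel0')[:5]: print(m['confidence'],np.array(m['location']),w(p,m['location'],29))
for m in outline_of(p,'barrel0')[:5]: print(m['confidence'],np.array(m['location']),w(p,m['location'],29))
cv2.imwrite('pics/w13.png',p['image'][:,:,::-1])
E
```

```text
[445.78  -71.543  29.   ]
[445.137 -71.372  35.   ]
t 22.575 tcp [447.12  -72.401 196.872] yawy -1.5687259821629675 w 74.72055067985353 gf 0.0 ft [-0.953 -0.105  1.066]
0.95 [116.3 365.9] [ 513.406 -116.02    29.   ]
0.87 [106.1 217.4] [522.783  31.179  29.   ]
0.86 [183.2 322.1] [445.167 -72.499  29.   ]
0.82 [ 82.8 131.1] [544.239 113.03   29.   ]
0.96 [ 80.4 127.7] [546.418 115.976  29.   ]
0.95 [183.2 322.9] [445.169 -73.343  29.   ]
0.79 [104.6 215.4] [524.198  33.032  29.   ]
0.68 [115.4 368.3] [ 514.279 -118.378   29.   ]
```

Call:
{"op": "drive_tool", "data": {
  "increments": [
    {"fingers": 0.85,"dx": -0.002,"dy": 0,"dz": -0.06,"twist": 0},
    {"fingers": 0.85,"dx": -0.002,"dy": 0,"dz": -0.11,"twist": 0},
    {"fingers": 0.85,"dx": -0.002,"dy": 0,"dz": -0.15,"twist": 0},
    {"fingers": 0.85,"dx": -0.002,"dy": 0,"dz": -0.17,"twist": 0},
    {"fingers": 0.85,"dx": -0.002,"dy": 0,"dz": -0.176,"twist": 0},
    {"fingers": 0.7,"dx": -0.002,"dy": 0,"dz": -0.176,"twist": 0},
    {"fingers": 0.6,"dx": -0.002,"dy": 0,"dz": -0.176,"twist": 0},
    {"fingers": 0.55,"dx": -0.002,"dy": 0,"dz": -0.176,"twist": 0},
    {"fingers": 0.55,"dx": -0.002,"dy": 0,"dz": -0.176,"twist": 0},
    {"fingers": 0.55,"dx": -0.002,"dy": 0,"dz": -0.176,"twist": 0}
  ],
  "force": 15
}}

```text
time_s: 23.98
tcp_pos: [444.6, -72.3, 19.4]
ee_rot: [0.0, 1.0, 0.004, 0.001]
ft_force: [1.2, 0.4, 5.6]
width: 55.5
gripper_force: 15.0
```

Call:
{"op": "drive_tool", "data": {
  "increments": [
    {"fingers": 0.55,"dx": 0,"dy": 0,"dz": 0.02,"twist": 0},
    {"fingers": 0.55,"dx": 0.015,"dy": 0.01,"dz": 0.02,"twist": 0},
    {"fingers": 0.55,"dx": 0.03,"dy": 0.02,"dz": 0.02,"twist": 0},
    {"fingers": 0.55,"dx": 0.045,"dy": 0.03,"dz": 0.02,"twist": 0},
    {"fingers": 0.55,"dx": 0.045,"dy": 0.03,"dz": 0.01,"twist": 0},
    {"fingers": 0.55,"dx": 0.045,"dy": 0.03,"dz": 0.004,"twist": 0},
    {"fingers": 0.55,"dx": 0.045,"dy": 0.03,"dz": 0.001,"twist": 0},
    {"fingers": 0.55,"dx": 0.045,"dy": 0.03,"dz": 0.001,"twist": 0}
  ]
}}

```text
time_s: 24.98
tcp_pos: [488.3, -42.4, 19.4]
ee_rot: [-0.0, 1.0, 0.004, -0.001]
ft_force: [0.0, 0.2, -1.9]
width: 55.5
gripper_force: 14.8
```

```bash
python3 base.py; python3 - <<'E'
from h import *
p=snap('top')
cv2.imwrite('pics/top4c.png',cv2.resize(p['image'][150:230,260:400,::-1],(700,400),interpolation=cv2.INTER_CUBIC))
E
```

```text
t 24.975 tcp [488.258 -42.4    19.369] yawy -1.5624192870351918 w 55.52545610870768 gf 14.758703616498678 ft [ 0.032  0.223 -1.895]
129 [281.806 185.31 ] [546.407 114.949  35.   ]
```

Placed. Now release, turn back, and cage C again.

Call:
{"op": "drive_tool", "data": {
  "increments": [
    {"fingers": 0.66,"dx": 0,"dy": 0,"dz": 0,"twist": 0},
    {"fingers": 0.68,"dx": 0,"dy": 0,"dz": 0,"twist": 0},
    {"fingers": 0.68,"dx": 0,"dy": 0,"dz": 0.04,"twist": 0},
    {"fingers": 0.6,"dx": 0,"dy": 0,"dz": 0.1,"twist": 0.17},
    {"fingers": 0.6,"dx": 0,"dy": 0,"dz": 0.12,"twist": 0.34},
    {"fingers": 0.6,"dx": 0,"dy": 0,"dz": 0.12,"twist": 0.51},
    {"fingers": 0.6,"dx": 0,"dy": 0,"dz": 0.12,"twist": 0.68},
    {"fingers": 0.6,"dx": 0,"dy": 0,"dz": 0.12,"twist": 0.85},
    {"fingers": 0.6,"dx": 0,"dy": 0,"dz": 0.12,"twist": 1.02},
    {"fingers": 0.6,"dx": 0,"dy": 0,"dz": 0.12,"twist": 1.19}
  ],
  "force": 3
}}

```text
time_s: 26.32
tcp_pos: [489.1, -42.3, 139.9]
ee_rot: [0.0, 0.824, 0.566, 0.0]
ft_force: [0.3, 0.3, 0.2]
width: 53.3
gripper_force: 0.0
```

Call:
{"op": "drive_tool", "data": {
  "increments": [
    {"fingers": 0.6,"dx": 0,"dy": 0,"dz": 0,"twist": 0.17},
    {"fingers": 0.6,"dx": 0,"dy": 0,"dz": 0,"twist": 0.34},
    {"fingers": 0.6,"dx": 0,"dy": 0,"dz": 0,"twist": 0.45},
    {"fingers": 0.6,"dx": 0,"dy": 0,"dz": 0,"twist": 0.45},
    {"fingers": 0.6,"dx": 0,"dy": 0,"dz": -0.05,"twist": 0.45},
    {"fingers": 0.6,"dx": 0,"dy": 0,"dz": -0.09,"twist": 0.45},
    {"fingers": 0.6,"dx": 0,"dy": 0,"dz": -0.12,"twist": 0.45},
    {"fingers": 0.6,"dx": 0,"dy": 0,"dz": -0.12,"twist": 0.45},
    {"fingers": 0.36,"dx": 0,"dy": 0,"dz": -0.12,"twist": 0.45},
    {"fingers": 0.29,"dx": 0,"dy": 0,"dz": -0.12,"twist": 0.45}
  ]
}}

```text
time_s: 27.58
tcp_pos: [489.9, -42.4, 21.0]
ee_rot: [0.001, 0.679, 0.734, 0.001]
ft_force: [0.2, -0.7, 1.1]
width: 35.1
gripper_force: 0.0
```

```bash
python3 m.py w14
```

```text
t 27.575 tcp [489.923 -42.373  21.005] yawy 0.07758226632938682 w 35.096282943913465 gf 0.0 ft [ 0.194 -0.72   1.111]
30 [(np.float64(-14.2), '+'), (np.float64(4.8), '-'), (np.float64(10.8), '+'), (np.float64(13.2), '-')]
40 [(np.float64(-14.2), '+'), (np.float64(3.2), '-'), (np.float64(10.8), '+'), (np.float64(13.2), '-')]
49 [(np.float64(-14.2), '+'), (np.float64(3.2), '-'), (np.float64(10.8), '+'), (np.float64(13.2), '-')]
76 [(np.float64(-14.8), '+'), (np.float64(3.2), '-'), (np.float64(10.8), '+'), (np.float64(12.8), '-')]
```

Call:
{"op": "drive_tool", "data": {
  "increments": [
    {"fingers": 0.36,"dx": 0,"dy": 0,"dz": 0,"twist": 0},
    {"fingers": 0.36,"dx": -0.003,"dy": 0,"dz": 0,"twist": 0},
    {"fingers": 0.36,"dx": -0.006,"dy": 0,"dz": 0,"twist": 0},
    {"fingers": 0.36,"dx": -0.0087,"dy": -0.001,"dz": 0,"twist": 0},
    {"fingers": 0.36,"dx": -0.0087,"dy": -0.001,"dz": 0,"twist": 0},
    {"fingers": 0.29,"dx": -0.0087,"dy": -0.001,"dz": 0,"twist": 0},
    {"fingers": 0.29,"dx": -0.0087,"dy": -0.001,"dz": 0,"twist": 0}
  ]
}}

```text
time_s: 28.5
tcp_pos: [480.2, -43.3, 19.6]
ee_rot: [-0.0, 0.679, 0.734, -0.0]
ft_force: [-0.6, -0.4, 0.4]
width: 28.2
gripper_force: 3.0
```

```bash
python3 m.py w15
```

```text
t 28.5 tcp [480.198 -43.282  19.607] yawy 0.07800968128694669 w 28.194599928325307 gf 2.9912376031279564 ft [-0.568 -0.401  0.441]
30 [(np.float64(-13.8), '+'), (np.float64(-5.8), '-'), (np.float64(1.2), '+'), (np.float64(13.8), '-')]
40 [(np.float64(-13.8), '+'), (np.float64(-6.2), '-'), (np.float64(2.2), '+'), (np.float64(13.8), '-')]
49 [(np.float64(-13.8), '+'), (np.float64(-6.2), '-'), (np.float64(2.2), '+'), (np.float64(13.8), '-')]
76 [(np.float64(-14.2), '+'), (np.float64(-6.2), '-'), (np.float64(2.2), '+'), (np.float64(12.8), '-')]
```

Call:
{"op": "drive_tool", "data": {
  "increments": [
    {"fingers": 0.36,"dx": 0,"dy": 0,"dz": 0,"twist": 0},
    {"fingers": 0.36,"dx": 0.002,"dy": 0,"dz": 0,"twist": 0},
    {"fingers": 0.36,"dx": 0.002,"dy": 0,"dz": 0,"twist": 0},
    {"fingers": 0.29,"dx": 0.002,"dy": 0,"dz": 0,"twist": 0},
    {"fingers": 0.29,"dx": 0.002,"dy": 0,"dz": 0,"twist": 0},
    {"fingers": 0.29,"dx": 0.002,"dy": 0,"dz": 0,"twist": 0}
  ]
}}

```text
time_s: 29.3
tcp_pos: [482.4, -43.3, 19.7]
ee_rot: [0.0, 0.679, 0.734, 0.0]
ft_force: [0.7, 0.3, 0.2]
width: 27.9
gripper_force: 3.0
```

```bash
python3 m.py w16
```

```text
t 29.3 tcp [482.364 -43.264  19.704] yawy 0.0779735073853442 w 27.89289225274203 gf 2.9932697117328644 ft [0.74  0.324 0.196]
30 [(np.float64(-13.8), '+'), (np.float64(-3.2), '-'), (np.float64(4.2), '+'), (np.float64(13.8), '-')]
40 [(np.float64(-13.8), '+'), (np.float64(-3.8), '-'), (np.float64(4.2), '+'), (np.float64(13.8), '-')]
49 [(np.float64(-13.8), '+'), (np.float64(-3.8), '-'), (np.float64(4.2), '+'), (np.float64(13.2), '-')]
76 [(np.float64(-14.2), '+'), (np.float64(-3.8), '-'), (np.float64(4.2), '+'), (np.float64(12.8), '-')]
```

C is up again. Next is the small key.

Call:
{"op": "drive_tool", "data": {
  "increments": [
    {"fingers": 0.4,"dx": 0,"dy": 0,"dz": 0,"twist": 0},
    {"fingers": 0.6,"dx": 0,"dy": 0,"dz": 0,"twist": 0},
    {"fingers": 0.6,"dx": 0,"dy": 0,"dz": 0.05,"twist": 0},
    {"fingers": 0.6,"dx": 0,"dy": 0,"dz": 0.1,"twist": 0},
    {"fingers": 0,"dx": -0.02,"dy": -0.06,"dz": 0.12,"twist": 0},
    {"fingers": 0,"dx": -0.04,"dy": -0.12,"dz": 0.12,"twist": 0},
    {"fingers": 0,"dx": -0.06,"dy": -0.18,"dz": 0.12,"twist": 0},
    {"fingers": 0,"dx": -0.068,"dy": -0.23,"dz": 0.12,"twist": 0},
    {"fingers": 0,"dx": -0.068,"dy": -0.27,"dz": 0.09,"twist": 0},
    {"fingers": 0,"dx": -0.068,"dy": -0.27,"dz": 0.072,"twist": 0}
  ]
}}

```text
time_s: 30.6
tcp_pos: [413.8, -315.6, 90.9]
ee_rot: [0.0, 0.68, 0.733, -0.0]
ft_force: [-0.7, 0.6, -0.9]
width: 0.8
gripper_force: 0.0
```

Call:
{"op": "drive_tool", "data": {
  "increments": [
    {"fingers": 0,"dx": 0,"dy": 0,"dz": 0,"twist": 0},
    {"fingers": 0,"dx": 0,"dy": 0,"dz": 0,"twist": 0}
  ]
}}

```text
time_s: 30.85
tcp_pos: [414.6, -312.2, 92.0]
ee_rot: [-0.0, 0.679, 0.735, 0.0]
ft_force: [0.3, -0.1, -0.2]
width: 0.5
gripper_force: 0.0
```

```bash
python3 base.py; python3 - <<'E'
from h import *
p=snap('top')
cv2.imwrite('pics/top4c.png',cv2.resize(p['image'][150:230,260:400,::-1],(700,400),interpolation=cv2.INTER_CUBIC))
E
```

```text
t 30.85 tcp [ 414.569 -312.214   91.972] yawy 0.07927962306496447 w 0.45720257914392676 gf 0.0 ft [ 0.275 -0.149 -0.224]
135 [282.059 185.474] [545.839 114.107  35.   ]
140 [306.421 190.979] [525.885  33.239  35.   ]
142 [352.775 193.627] [ 514.356 -119.963   35.   ]
145 [329.945 203.434] [482.919 -43.963  35.   ]
```

View pics/top4c.png

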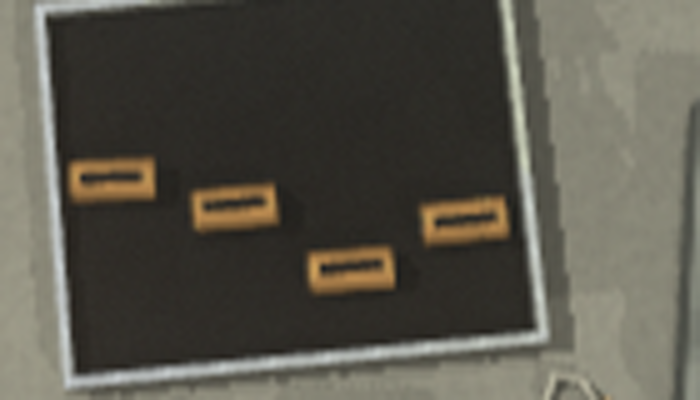

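All four slots are up. Pressing the small key.

Call:
{"op": "drive_tool", "data": {
  "increments": [
    {"fingers": 0,"dx": 0,"dy": -0.001,"dz": -0.018,"twist": 0},
    {"fingers": 0,"dx": 0,"dy": -0.001,"dz": -0.023,"twist": 0},
    {"fingers": 0,"dx": 0,"dy": -0.001,"dz": -0.026,"twist": 0},
    {"fingers": 0,"dx": 0,"dy": -0.001,"dz": -0.029,"twist": 0},
    {"fingers": 0,"dx": 0,"dy": -0.001,"dz": -0.031,"twist": 0},
    {"fingers": 0,"dx": 0,"dy": -0.001,"dz": -0.031,"twist": 0},
    {"fingers": 0,"dx": 0,"dy": -0.001,"dz": -0.031,"twist": 0}
  ]
}}

```text
time_s: 31.82
tcp_pos: [414.6, -313.9, 65.7]
ee_rot: [-0.001, 0.679, 0.734, 0.0]
ft_force: [-10.7, 12.1, 37.5]
width: 0.4
gripper_force: 18.8
```

Force is high at z 65.7, so I'm backing off at once to look.

Call:
{"op": "drive_tool", "data": {
  "increments": [
    {"fingers": 0,"dx": 0,"dy": 0,"dz": 0.006,"twist": 0},
    {"fingers": 0,"dx": 0,"dy": 0,"dz": 0.012,"twist": 0},
    {"fingers": 0,"dx": 0,"dy": 0,"dz": 0.03,"twist": 0},
    {"fingers": 0,"dx": 0,"dy": 0,"dz": 0.03,"twist": 0}
  ]
}}

```text
time_s: 32.33
tcp_pos: [415.3, -315.3, 92.3]
ee_rot: [0.002, 0.679, 0.734, -0.0]
ft_force: [0.3, -0.2, 0.3]
width: 0.6
gripper_force: 0.0
```

```bash
python3 - <<'E'
from h import *
st();p=snap('wrist')
print(px(p,observe()['tcp_pos']),px(p,[414.5,-313.5,68]))
cv2.imwrite('pics/w17.png',cv2.resize(p['image'][200:400,160:480,::-1],(800,500),interpolation=cv2.INTER_CUBIC))
E
python3 base.py
```

```text
t 32.325 tcp [ 415.301 -315.263   92.254] yawy 0.0780102170584997 w 0.602185539215732 gf 0.0 ft [ 0.317 -0.234  0.26 ]
[246.086 322.195] [227.627 321.768]
t 32.375 tcp [ 414.827 -314.835   91.484] yawy 0.07795917405933091 w 0.29562564851066553 gf 0.0 ft [-0.132 -1.255 -1.056]
136 [282.11  185.441] [545.947 113.937  35.   ]
140 [306.421 190.979] [525.885  33.239  35.   ]
142 [352.775 193.627] [ 514.356 -119.963   35.   ]
147 [329.823 203.422] [482.968 -43.562  35.   ]
```

View pics/w17.png

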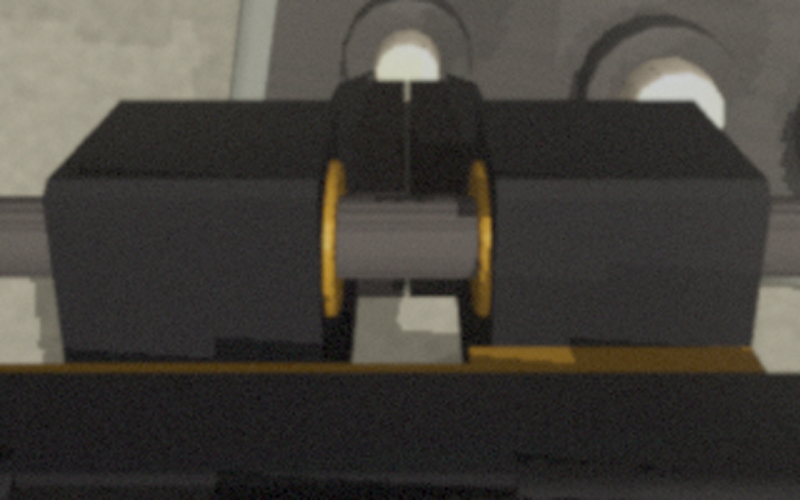

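The keys sit inside dark collars, and the two shut fingers together look too wide for the small key's collar. I'll measure the collar numerically.

```bash
python3 - <<'E'
import cv2,numpy as np
g=cv2.cvtColor(cv2.imread('pics/w12.png'),cv2.COLOR_BGR2GRAY)
np.set_printoptions(linewidth=250)
print('small'); print(g[76:126:2,238:290:1][:, ::2])
print('large row/col'); print(g[122,362:432:2]); print(g[84:160:2,395])
E
```

```text
small
[[ 95  94  98  95  94  93  95  99  96  99  98  97  96  96  96  98  96  98  92  95  97  93  92  98  95  95]
 [ 97  96  95  98  97  93  94 100  96  96  93  98  98  96  97  92  95  94  93  92  92  91  94  99  97  95]
 [ 96  95  97  96  94  95  93  98  97  92  96  98  96  96  92  91  89  93  89  91  94  88  94  93  96  95]
 [ 96  95  95  95  97  95  94  95  97  96  95  94  91  88  90  86  88  89  91  88  88  91  94  93  93  96]
 [ 97  96  97  96  95  95  96  97  95  92  95  97  95  95  96  92  86  92  90  89  90  92  87  91  89  87]
 [ 95  97  97  96  98  98  95  94  93 100  98 100  99 100  98  99  94  85  85  92  92  86  91  90  89  93]
 [ 96  96 100  97 100  96  91  93  96  98 101 101  99  96  94  91  93  96  90  82  90  86  88  89  90  90]
 [ 97  92  99  95  98  91  90  93  97  96  99 104 118 101  90  91  93  93  94  85  88  92  89  90  88  91]
 [ 97  96  96  97  93  92  96  92  96 109 167 181 186 171 129  95  94  88  93  89  76  93  89  90  90  90]
 [ 97  96  98  94  97  93  98  96 110 178 194 194 196 194 186 136  94  90  90  91  80  86  89  91  89  88]
 [ 92  98  95  97  91  9
[... 1191 characters left out ...]
 74  71  71  71  71  68  71  67  69  78  91  91  90  93  92  92  91]
 [ 91  92  94  92  93  95  95  97  93  85  73  71  74  70  73  75  73  77  91  88  89  90  90  88  90  91]
 [ 91  90  93  91  88  91  90  94  97  86  79  76  79  76  76  80  92  86  92  89  91  92  89  89  90  92]
 [ 92  90  87  93  91  91  91  95  94  96  96  95  95  96  94  92  93  88  88  91  91  88  90  89  89  94]]
large row/col
[ 94  88  72  75  98  96  96  91 149 193 195 194 196 196 195 196 194 195 195 194 194 194 194 195 194 181 104  96  98  96  94  99 145 161 157]
[103  99 100 102  95  94  92 103 100 100 114 187 196 195 196 195 195 195 194 195 196 195 197 196 195 195 195 195 176  88  81  98  82  77  99  99  98 100]
```

```bash
python3 - <<'E'
from h import *
st()
for nm in ('top','scene'):
    p=snap(nm)
    old=cv2.imread('pics/%s1.png'%nm)[:,:,::-1]
    for im in (old,p['image']):
        h=cv2.cvtColor(np.ascontiguousarray(im),cv2.COLOR_RGB2HSV)
        k=(((h[...,0]<6)|(h[...,0]>174))&(h[...,1]>150)&(h[...,2]>70)).astype(np.uint8)
        n,l,s,c=cv2.connectedComponentsWithStats(k)
        for i in range(1,n):
            if s[i,4]>30: print(nm,s[i],c[i])
    for t in ('oil_can','blanks_box','pins_jar'):
        for m in mark_of(p,t)[:1]: print(nm,t,m['confidence'],m['location'],w(p,m['location'],0))
E
```

```text
t 32.425 tcp [ 414.414 -314.493   90.874] yawy 0.07792029227506497 w 0.5463320894120711 gf 0.0 ft [-0.138  0.116 -0.049]
top [ 98 189  14  19 173] [104.538 197.896]
top [320 232  30   7 197] [334.934 234.838]
top [ 98 189  15  20 207] [105.266 198.483]
top [320 232  30   7 197] [334.934 234.838]
top oil_can 0.81 [173.9, 461.7] [ 581.422 -493.674   -0.   ]
top blanks_box 0.78 [203.8, 470.3] [ 478.497 -515.924    0.   ]
top pins_jar 0.77 [132.5, 380.2] [ 732.486 -222.538    0.   ]
scene [151 184  28  42 683] [165.609 205.81 ]
scene [577 184  16  22 235] [584.345 193.443]
scene [314 188  30  10 183] [328.169 192.169]
scene [150 184  29  42 688] [165.567 205.808]
scene [576 184  17  21 255] [583.733 193.435]
scene [314 188  30  10 181] [328.028 192.155]
scene oil_can 0.77 [220.5, 166.1] [ 591.126 -514.936    0.   ]
scene blanks_box 0.63 [197.5, 185.1] [ 481.534 -504.581    0.   ]
scene pins_jar 0.71 [267.1, 241.8] [ 716.541 -227.227    0.   ]
```

Nothing else was touched, and the oil can and other things haven't moved. I'll probe gently for where contact begins.

Call:
{"op": "drive_tool", "data": {
  "increments": [
    {"fingers": 0,"dx": 0,"dy": 0,"dz": -0.01,"twist": 0},
    {"fingers": 0,"dx": 0,"dy": 0,"dz": -0.018,"twist": 0},
    {"fingers": 0,"dx": 0,"dy": 0,"dz": -0.018,"twist": 0},
    {"fingers": 0,"dx": 0,"dy": 0,"dz": -0.018,"twist": 0}
  ]
}}

```text
time_s: 33.33
tcp_pos: [414.0, -314.0, 72.5]
ee_rot: [-0.0, 0.679, 0.734, -0.0]
ft_force: [0.3, 0.1, -0.7]
width: 0.5
gripper_force: 0.0
```

Call:
{"op": "drive_tool", "data": {
  "increments": [
    {"fingers": 0,"dx": 0,"dy": 0,"dz": -0.003,"twist": 0},
    {"fingers": 0,"dx": 0,"dy": 0,"dz": -0.003,"twist": 0}
  ]
}}

```text
time_s: 33.58
tcp_pos: [414.5, -314.4, 69.9]
ee_rot: [0.0, 0.679, 0.734, 0.0]
ft_force: [-0.1, 0.1, 1.8]
width: 0.8
gripper_force: 1.1
```

Call:
{"op": "drive_tool", "data": {
  "increments": [
    {"fingers": 0,"dx": 0,"dy": 0,"dz": -0.002,"twist": 0},
    {"fingers": 0,"dx": 0,"dy": 0,"dz": -0.002,"twist": 0}
  ]
}}

```text
time_s: 33.83
tcp_pos: [414.5, -314.5, 67.9]
ee_rot: [0.0, 0.679, 0.734, 0.0]
ft_force: [-0.2, 1.5, 2.9]
width: 0.4
gripper_force: 1.6
```

Call:
{"op": "drive_tool", "data": {
  "increments": [
    {"fingers": 0,"dx": 0,"dy": 0,"dz": -0.0015,"twist": 0},
    {"fingers": 0,"dx": 0,"dy": 0,"dz": -0.0015,"twist": 0}
  ]
}}

```text
time_s: 34.08
tcp_pos: [414.5, -314.4, 66.4]
ee_rot: [0.0, 0.679, 0.734, 0.0]
ft_force: [-1.2, 0.6, 3.7]
width: 0.5
gripper_force: 1.9
```

The key's 4 N full travel ends at about z 66, so the first press had already pushed it fully down and the extra force was against its stop. I'll use z≈65 for the next keys. Moving to the medium key.

Call:
{"op": "drive_tool", "data": {
  "increments": [
    {"fingers": 0,"dx": 0,"dy": 0,"dz": 0.015,"twist": 0},
    {"fingers": 0,"dx": 0,"dy": 0,"dz": 0.035,"twist": 0},
    {"fingers": 0,"dx": 0.03,"dy": -0.002,"dz": 0.035,"twist": 0},
    {"fingers": 0,"dx": 0.065,"dy": -0.005,"dz": 0.035,"twist": 0},
    {"fingers": 0,"dx": 0.065,"dy": -0.005,"dz": 0.02,"twist": 0},
    {"fingers": 0,"dx": 0.065,"dy": -0.005,"dz": 0.012,"twist": 0},
    {"fingers": 0,"dx": 0.065,"dy": -0.005,"dz": 0.012,"twist": 0}
  ]
}}

```text
time_s: 34.95
tcp_pos: [477.1, -318.2, 76.4]
ee_rot: [-0.002, 0.679, 0.734, -0.0]
ft_force: [-0.1, 0.4, 0.4]
width: 0.9
gripper_force: 0.0
```

```bash
python3 base.py
```

```text
t 34.95 tcp [ 477.128 -318.159   76.445] yawy 0.07767714463651153 w 0.8707817011661622 gf 0.0 ft [-0.081  0.364  0.419]
136 [282.11  185.441] [545.947 113.937  35.   ]
140 [306.421 190.979] [525.885  33.239  35.   ]
143 [352.713 193.622] [ 514.374 -119.761   35.   ]
145 [329.945 203.434] [482.919 -43.963  35.   ]
```

Call:
{"op": "drive_tool", "data": {
  "increments": [
    {"fingers": 0,"dx": 0,"dy": 0,"dz": -0.005,"twist": 0},
    {"fingers": 0,"dx": 0,"dy": 0,"dz": -0.009,"twist": 0},
    {"fingers": 0,"dx": 0,"dy": 0,"dz": -0.0115,"twist": 0},
    {"fingers": 0,"dx": 0,"dy": 0,"dz": -0.0135,"twist": 0},
    {"fingers": 0,"dx": 0,"dy": 0,"dz": -0.0135,"twist": 0},
    {"fingers": 0,"dx": 0,"dy": 0,"dz": -0.0135,"twist": 0}
  ]
}}

```text
time_s: 35.75
tcp_pos: [479.2, -319.6, 66.3]
ee_rot: [0.0, 0.679, 0.734, -0.0]
ft_force: [-4.8, 1.8, 11.8]
width: 0.6
gripper_force: 5.5
```

The medium key is fully down (11.8 N against the stop). On to the large one.

Call:
{"op": "drive_tool", "data": {
  "increments": [
    {"fingers": 0,"dx": 0,"dy": 0,"dz": 0.015,"twist": 0},
    {"fingers": 0,"dx": 0,"dy": 0,"dz": 0.035,"twist": 0},
    {"fingers": 0,"dx": 0.03,"dy": -0.002,"dz": 0.035,"twist": 0},
    {"fingers": 0,"dx": 0.065,"dy": -0.005,"dz": 0.035,"twist": 0},
    {"fingers": 0,"dx": 0.065,"dy": -0.005,"dz": 0.02,"twist": 0},
    {"fingers": 0,"dx": 0.065,"dy": -0.005,"dz": 0.0135,"twist": 0},
    {"fingers": 0,"dx": 0.065,"dy": -0.005,"dz": 0.0135,"twist": 0}
  ]
}}

```text
time_s: 36.62
tcp_pos: [542.3, -323.4, 76.7]
ee_rot: [-0.002, 0.679, 0.734, -0.0]
ft_force: [-0.2, 0.7, -0.1]
width: 0.3
gripper_force: 0.0
```

```bash
python3 base.py
```

```text
t 36.625 tcp [ 542.329 -323.396   76.699] yawy 0.07765753740201226 w 0.27259060395291346 gf 0.0 ft [-0.198  0.656 -0.053]
137 [282.051 185.467] [545.863 114.134  35.   ]
142 [306.38  191.021] [525.744  33.377  35.   ]
143 [352.762 193.657] [ 514.254 -119.919   35.   ]
150 [329.68  203.447] [482.893 -43.089  35.   ]
```

Call:
{"op": "drive_tool", "data": {
  "increments": [
    {"fingers": 0,"dx": 0,"dy": 0,"dz": -0.005,"twist": 0},
    {"fingers": 0,"dx": 0,"dy": 0,"dz": -0.009,"twist": 0},
    {"fingers": 0,"dx": 0,"dy": 0,"dz": -0.0115,"twist": 0},
    {"fingers": 0,"dx": 0,"dy": 0,"dz": -0.0135,"twist": 0},
    {"fingers": 0,"dx": 0,"dy": 0,"dz": -0.0135,"twist": 0},
    {"fingers": 0,"dx": 0,"dy": 0,"dz": -0.0135,"twist": 0}
  ]
}}

```text
time_s: 37.42
tcp_pos: [544.2, -324.6, 66.3]
ee_rot: [0.0, 0.679, 0.734, -0.0]
ft_force: [-4.1, 1.0, 9.9]
width: 0.5
gripper_force: 4.9
```

```bash
python3 - <<'E'
from h import *
p=vision.snapshot('top')
h=p['image'];k=outline_of(p,'tray')[0]['mask'].astype(np.uint8)
c,_=cv2.findContours(k,0,2);r=cv2.minAreaRect(max(c,key=cv2.contourArea));b=cv2.boxPoints(r)
for q in b: print(q,w(p,q[::-1],35))
print('c',w(p,r[0][::-1],35))
E
```

```text
[191.29  160.233] [637.568 420.251  35.   ]
[233.051 157.196] [645.404 279.222  35.   ]
[239.606 247.338] [343.486 252.928  35.   ]
[197.845 250.375] [335.674 389.485  35.   ]
c [488.114 335.216  35.   ]
```

All three keys are pressed in order. Now the barrels go to the tray (centre ≈ (490,336)), starting with A.

Call:
{"op": "drive_tool", "data": {
  "increments": [
    {"fingers": 0,"dx": 0,"dy": 0,"dz": 0.02,"twist": 0},
    {"fingers": 0.6,"dx": 0,"dy": 0.0,"dz": 0.07,"twist": 0},
    {"fingers": 0.6,"dx": 0,"dy": 0.06,"dz": 0.07,"twist": 0},
    {"fingers": 0.6,"dx": 0,"dy": 0.12,"dz": 0.07,"twist": 0},
    {"fingers": 0.6,"dx": 0,"dy": 0.18,"dz": 0.07,"twist": 0},
    {"fingers": 0.6,"dx": 0,"dy": 0.24,"dz": 0.07,"twist": 0},
    {"fingers": 0.6,"dx": 0,"dy": 0.3,"dz": 0.07,"twist": 0},
    {"fingers": 0.6,"dx": 0.001,"dy": 0.36,"dz": 0.07,"twist": 0},
    {"fingers": 0.6,"dx": 0.001,"dy": 0.41,"dz": 0.06,"twist": 0},
    {"fingers": 0.6,"dx": 0.001,"dy": 0.436,"dz": 0.05,"twist": 0}
  ],
  "force": 40
}}

```text
time_s: 38.78
tcp_pos: [545.5, 114.6, 115.5]
ee_rot: [0.0, 0.678, 0.735, 0.001]
ft_force: [-0.0, -0.0, -0.3]
width: 52.8
gripper_force: 0.0
```

Call:
{"op": "drive_tool", "data": {
  "increments": [
    {"fingers": 0.6,"dx": 0,"dy": 0,"dz": 0,"twist": 0},
    {"fingers": 0.6,"dx": 0,"dy": 0,"dz": -0.05,"twist": 0},
    {"fingers": 0.6,"dx": 0,"dy": 0,"dz": -0.09,"twist": 0},
    {"fingers": 0.6,"dx": 0,"dy": 0,"dz": -0.095,"twist": 0},
    {"fingers": 0.6,"dx": 0,"dy": 0,"dz": -0.095,"twist": 0},
    {"fingers": 0.4,"dx": 0,"dy": 0,"dz": -0.095,"twist": 0},
    {"fingers": 0.25,"dx": 0,"dy": 0,"dz": -0.095,"twist": 0},
    {"fingers": 0.25,"dx": 0,"dy": 0,"dz": -0.095,"twist": 0},
    {"fingers": 0.25,"dx": 0,"dy": 0,"dz": -0.095,"twist": 0},
    {"fingers": 0.25,"dx": 0,"dy": 0,"dz": -0.04,"twist": 0}
  ]
}}

```text
time_s: 40.02
tcp_pos: [540.5, 111.0, 70.5]
ee_rot: [-0.003, 0.679, 0.734, -0.004]
ft_force: [0.3, 0.3, -1.7]
width: 27.1
gripper_force: 39.5
```

Call:
{"op": "drive_tool", "data": {
  "increments": [
    {"fingers": 0.25,"dx": 0,"dy": 0.03,"dz": 0,"twist": 0},
    {"fingers": 0.25,"dx": 0.01,"dy": 0.07,"dz": 0,"twist": 0},
    {"fingers": 0.25,"dx": 0.02,"dy": 0.12,"dz": 0,"twist": 0},
    {"fingers": 0.25,"dx": 0.03,"dy": 0.17,"dz": 0,"twist": 0},
    {"fingers": 0.25,"dx": 0.034,"dy": 0.21,"dz": 0,"twist": 0},
    {"fingers": 0.25,"dx": 0.034,"dy": 0.23,"dz": 0,"twist": 0},
    {"fingers": 0.25,"dx": 0.034,"dy": 0.23,"dz": -0.02,"twist": 0},
    {"fingers": 0.25,"dx": 0.034,"dy": 0.23,"dz": -0.045,"twist": 0},
    {"fingers": 0.25,"dx": 0.034,"dy": 0.23,"dz": -0.06,"twist": 0},
    {"fingers": 0.25,"dx": 0.034,"dy": 0.23,"dz": -0.0645,"twist": 0}
  ]
}}

```text
time_s: 41.28
tcp_pos: [577.6, 339.2, 9.6]
ee_rot: [-0.001, 0.679, 0.734, -0.003]
ft_force: [-10.4, -7.4, 21.9]
width: 27.2
gripper_force: 39.8
```

Call:
{"op": "drive_tool", "data": {
  "increments": [
    {"fingers": 0.25,"dx": 0,"dy": 0,"dz": 0,"twist": 0},
    {"fingers": 0.25,"dx": 0,"dy": 0,"dz": 0,"twist": 0}
  ]
}}

```text
time_s: 41.52
tcp_pos: [579.5, 341.0, 10.0]
ee_rot: [0.0, 0.679, 0.734, 0.0]
ft_force: [0.3, -0.1, -2.0]
width: 27.1
gripper_force: 39.8
```

Call:
{"op": "drive_tool", "data": {
  "increments": [
    {"fingers": 0.4,"dx": 0,"dy": 0,"dz": 0.001,"twist": 0},
    {"fingers": 0.5,"dx": 0,"dy": 0,"dz": 0.001,"twist": 0},
    {"fingers": 0.5,"dx": 0,"dy": 0,"dz": 0.04,"twist": 0},
    {"fingers": 0.6,"dx": 0,"dy": 0,"dz": 0.08,"twist": 0},
    {"fingers": 0.6,"dx": -0.01,"dy": -0.06,"dz": 0.08,"twist": 0},
    {"fingers": 0.6,"dx": -0.02,"dy": -0.12,"dz": 0.08,"twist": 0},
    {"fingers": 0.6,"dx": -0.03,"dy": -0.18,"dz": 0.08,"twist": 0},
    {"fingers": 0.6,"dx": -0.045,"dy": -0.24,"dz": 0.08,"twist": 0},
    {"fingers": 0.6,"dx": -0.0545,"dy": -0.29,"dz": 0.08,"twist": 0},
    {"fingers": 0.6,"dx": -0.0545,"dy": -0.308,"dz": 0.08,"twist": 0}
  ]
}}

```text
time_s: 42.78
tcp_pos: [524.2, 31.6, 90.5]
ee_rot: [0.0, 0.68, 0.733, 0.0]
ft_force: [0.4, 0.2, -1.2]
width: 53.0
gripper_force: 0.0
```

Call:
{"op": "drive_tool", "data": {
  "increments": [
    {"fingers": 0.6,"dx": 0,"dy": 0,"dz": 0,"twist": 0},
    {"fingers": 0.6,"dx": 0,"dy": 0,"dz": -0.04,"twist": 0},
    {"fingers": 0.6,"dx": 0,"dy": 0,"dz": -0.068,"twist": 0},
    {"fingers": 0.6,"dx": 0,"dy": 0,"dz": -0.0705,"twist": 0},
    {"fingers": 0.6,"dx": 0,"dy": 0,"dz": -0.0705,"twist": 0},
    {"fingers": 0.4,"dx": 0,"dy": 0,"dz": -0.0705,"twist": 0},
    {"fingers": 0.25,"dx": 0,"dy": 0,"dz": -0.0705,"twist": 0},
    {"fingers": 0.25,"dx": 0,"dy": 0,"dz": -0.0705,"twist": 0},
    {"fingers": 0.25,"dx": 0,"dy": 0,"dz": -0.0705,"twist": 0},
    {"fingers": 0.25,"dx": 0,"dy": 0,"dz": -0.015,"twist": 0}
  ]
}}

```text
time_s: 44.02
tcp_pos: [519.6, 33.5, 70.8]
ee_rot: [-0.004, 0.679, 0.734, -0.004]
ft_force: [-0.2, -0.0, -2.3]
width: 26.9
gripper_force: 40.0
```

```bash
cat > tr.py <<'E'
from h import *
st();p=snap('top')
g=cv2.cvtColor(p['image'],cv2.COLOR_RGB2HSV)
for m in outline_of(p,'barrel0')[:9]:
    k=m['mask'];print(round(m['confidence'],2),np.array(m['location']),w(p,m['location'],25),'rgb',p['image'][k].mean(0))
E
python3 tr.py
```

```text
t 44.025 tcp [519.585  33.513  70.789] yawy 0.07780743333838887 w 26.898556146280264 gf 39.99937891960144 ft [-0.186 -0.035 -2.311]
0.72 [192.5 351.8] [ 519.801 -117.467   25.   ] rgb [93.723 72.824 46.613]
0.72 [146.3 180.6] [689.513 461.819  25.   ] rgb [57.423 96.042 57.38 ]
0.68 [135.  213.7] [727.148 349.259  25.   ] rgb [ 63.111 108.667  63.593]
0.62 [206.7 331.1] [473.279 -47.68   25.   ] rgb [86.29  66.822 42.757]
0.62 [268.8 398.1] [ 267.048 -260.823   25.   ] rgb [48.041 62.203 98.016]
0.47 [175.5 216.9] [585.682 335.194  25.   ] rgb [127.541  96.411  60.301]
```

A is in the tray and B is held. Carrying B.

Call:
{"op": "drive_tool", "data": {
  "increments": [
    {"fingers": 0.25,"dx": 0,"dy": 0.04,"dz": 0,"twist": 0},
    {"fingers": 0.25,"dx": 0,"dy": 0.09,"dz": 0,"twist": 0},
    {"fingers": 0.25,"dx": 0,"dy": 0.14,"dz": 0,"twist": 0},
    {"fingers": 0.25,"dx": 0,"dy": 0.19,"dz": 0,"twist": 0},
    {"fingers": 0.25,"dx": -0.005,"dy": 0.24,"dz": 0,"twist": 0},
    {"fingers": 0.25,"dx": -0.005,"dy": 0.29,"dz": 0,"twist": 0},
    {"fingers": 0.25,"dx": -0.005,"dy": 0.305,"dz": 0,"twist": 0},
    {"fingers": 0.25,"dx": -0.005,"dy": 0.305,"dz": -0.03,"twist": 0},
    {"fingers": 0.25,"dx": -0.005,"dy": 0.305,"dz": -0.055,"twist": 0},
    {"fingers": 0.25,"dx": -0.005,"dy": 0.305,"dz": -0.063,"twist": 0}
  ]
}}

```text
time_s: 45.38
tcp_pos: [517.4, 336.5, 9.4]
ee_rot: [-0.001, 0.679, 0.734, -0.003]
ft_force: [-12.9, -8.1, 30.5]
width: 27.2
gripper_force: 40.0
```

Call:
{"op": "drive_tool", "data": {
  "increments": [
    {"fingers": 0.25,"dx": 0,"dy": 0,"dz": -0.001,"twist": 0},
    {"fingers": 0.25,"dx": 0,"dy": 0,"dz": -0.001,"twist": 0}
  ]
}}

```text
time_s: 45.62
tcp_pos: [520.3, 338.5, 11.5]
ee_rot: [0.0, 0.679, 0.734, 0.0]
ft_force: [0.7, 0.3, -2.7]
width: 26.9
gripper_force: 40.0
```

Call:
{"op": "drive_tool", "data": {
  "increments": [
    {"fingers": 0.4,"dx": 0,"dy": 0,"dz": 0,"twist": 0},
    {"fingers": 0.5,"dx": 0,"dy": 0,"dz": 0,"twist": 0},
    {"fingers": 0.5,"dx": 0,"dy": 0,"dz": 0.04,"twist": 0},
    {"fingers": 0.6,"dx": 0,"dy": 0,"dz": 0.08,"twist": 0},
    {"fingers": 0.6,"dx": -0.005,"dy": -0.06,"dz": 0.08,"twist": 0},
    {"fingers": 0.6,"dx": -0.01,"dy": -0.12,"dz": 0.08,"twist": 0},
    {"fingers": 0.6,"dx": -0.02,"dy": -0.18,"dz": 0.08,"twist": 0},
    {"fingers": 0.6,"dx": -0.03,"dy": -0.24,"dz": 0.08,"twist": 0},
    {"fingers": 0.6,"dx": -0.0375,"dy": -0.3,"dz": 0.08,"twist": 0},
    {"fingers": 0.6,"dx": -0.0375,"dy": -0.36,"dz": 0.08,"twist": 0}
  ]
}}

```text
time_s: 46.88
tcp_pos: [482.1, -23.0, 92.1]
ee_rot: [0.001, 0.679, 0.734, 0.001]
ft_force: [0.3, 0.1, 1.0]
width: 52.7
gripper_force: 0.0
```

Call:
{"op": "drive_tool", "data": {
  "increments": [
    {"fingers": 0.6,"dx": 0,"dy": -0.0215,"dz": 0,"twist": 0},
    {"fingers": 0.6,"dx": 0,"dy": -0.0215,"dz": 0,"twist": 0},
    {"fingers": 0.6,"dx": 0,"dy": -0.0215,"dz": -0.04,"twist": 0},
    {"fingers": 0.6,"dx": 0,"dy": -0.0215,"dz": -0.068,"twist": 0},
    {"fingers": 0.6,"dx": 0,"dy": -0.0215,"dz": -0.0715,"twist": 0},
    {"fingers": 0.4,"dx": 0,"dy": -0.0215,"dz": -0.0715,"twist": 0},
    {"fingers": 0.25,"dx": 0,"dy": -0.0215,"dz": -0.0715,"twist": 0},
    {"fingers": 0.25,"dx": 0,"dy": -0.0215,"dz": -0.0715,"twist": 0},
    {"fingers": 0.25,"dx": 0,"dy": -0.0215,"dz": -0.0715,"twist": 0},
    {"fingers": 0.25,"dx": 0,"dy": -0.0215,"dz": -0.016,"twist": 0}
  ]
}}

```text
time_s: 48.12
tcp_pos: [477.7, -42.2, 71.6]
ee_rot: [-0.004, 0.679, 0.734, -0.003]
ft_force: [1.1, -0.1, -1.4]
width: 27.2
gripper_force: 40.0
```

```bash
python3 tr.py
```

```text
t 48.125 tcp [477.692 -42.215  71.58 ] yawy 0.0778796706321904 w 27.222669909094716 gf 39.98613238334656 ft [ 1.054 -0.069 -1.428]
0.69 [147.3 178.6] [686.131 468.562  25.   ] rgb [59.281 98.95  59.309]
0.58 [135.4 211.9] [725.855 355.413  25.   ] rgb [ 61.701 102.41   61.417]
0.54 [193.1 220.5] [525.353 321.774  25.   ] rgb [128.424  97.568  60.532]
0.5 [268.6 398.3] [ 267.677 -261.495   25.   ] rgb [ 55.924  78.794 131.412]
```

Call:
{"op": "drive_tool", "data": {
  "increments": [
    {"fingers": 0.25,"dx": 0,"dy": 0.03,"dz": 0,"twist": 0},
    {"fingers": 0.25,"dx": 0,"dy": 0.08,"dz": 0,"twist": 0},
    {"fingers": 0.25,"dx": -0.005,"dy": 0.13,"dz": 0,"twist": 0},
    {"fingers": 0.25,"dx": -0.01,"dy": 0.18,"dz": 0,"twist": 0},
    {"fingers": 0.25,"dx": -0.015,"dy": 0.23,"dz": 0,"twist": 0},
    {"fingers": 0.25,"dx": -0.02,"dy": 0.28,"dz": 0,"twist": 0},
    {"fingers": 0.25,"dx": -0.023,"dy": 0.33,"dz": 0,"twist": 0},
    {"fingers": 0.25,"dx": -0.023,"dy": 0.365,"dz": 0,"twist": 0},
    {"fingers": 0.25,"dx": -0.023,"dy": 0.376,"dz": 0,"twist": 0},
    {"fingers": 0.25,"dx": -0.023,"dy": 0.376,"dz": -0.02,"twist": 0}
  ]
}}

```text
time_s: 49.48
tcp_pos: [460.4, 334.4, 55.9]
ee_rot: [0.001, 0.679, 0.735, 0.001]
ft_force: [-0.4, -0.7, -1.6]
width: 27.0
gripper_force: 40.0
```

Call:
{"op": "drive_tool", "data": {
  "increments": [
    {"fingers": 0.25,"dx": 0,"dy": 0,"dz": -0.018,"twist": 0},
    {"fingers": 0.25,"dx": 0,"dy": 0,"dz": -0.032,"twist": 0},
    {"fingers": 0.25,"dx": 0,"dy": 0,"dz": -0.04,"twist": 0},
    {"fingers": 0.25,"dx": 0,"dy": 0,"dz": -0.044,"twist": 0},
    {"fingers": 0.25,"dx": 0,"dy": 0,"dz": -0.044,"twist": 0}
  ]
}}

```text
time_s: 50.1
tcp_pos: [459.5, 333.2, 11.2]
ee_rot: [0.0, 0.679, 0.734, 0.0]
ft_force: [0.3, -0.3, -2.9]
width: 27.3
gripper_force: 40.0
```

Call:
{"op": "drive_tool", "data": {
  "increments": [
    {"fingers": 0.4,"dx": 0,"dy": 0,"dz": 0,"twist": 0},
    {"fingers": 0.5,"dx": 0,"dy": 0,"dz": 0,"twist": 0},
    {"fingers": 0.5,"dx": 0,"dy": 0,"dz": 0.04,"twist": 0},
    {"fingers": 0.6,"dx": 0,"dy": 0,"dz": 0.08,"twist": 0},
    {"fingers": 0.6,"dx": 0.01,"dy": -0.06,"dz": 0.08,"twist": 0},
    {"fingers": 0.6,"dx": 0.02,"dy": -0.12,"dz": 0.08,"twist": 0},
    {"fingers": 0.6,"dx": 0.03,"dy": -0.18,"dz": 0.08,"twist": 0},
    {"fingers": 0.6,"dx": 0.04,"dy": -0.24,"dz": 0.08,"twist": 0},
    {"fingers": 0.6,"dx": 0.05,"dy": -0.3,"dz": 0.08,"twist": 0},
    {"fingers": 0.6,"dx": 0.054,"dy": -0.36,"dz": 0.08,"twist": 0}
  ]
}}

```text
time_s: 51.35
tcp_pos: [514.3, -28.8, 92.3]
ee_rot: [0.001, 0.679, 0.734, 0.001]
ft_force: [0.7, 0.7, 0.5]
width: 52.7
gripper_force: 0.0
```

Call:
{"op": "drive_tool", "data": {
  "increments": [
    {"fingers": 0.6,"dx": 0,"dy": -0.055,"dz": 0,"twist": 0},
    {"fingers": 0.6,"dx": 0,"dy": -0.0915,"dz": 0,"twist": 0},
    {"fingers": 0.6,"dx": 0,"dy": -0.0915,"dz": -0.01,"twist": 0},
    {"fingers": 0.6,"dx": 0,"dy": -0.0915,"dz": -0.05,"twist": 0},
    {"fingers": 0.6,"dx": 0,"dy": -0.0915,"dz": -0.0715,"twist": 0},
    {"fingers": 0.6,"dx": 0,"dy": -0.0915,"dz": -0.0715,"twist": 0},
    {"fingers": 0.25,"dx": 0,"dy": -0.0915,"dz": -0.0715,"twist": 0},
    {"fingers": 0.25,"dx": 0,"dy": -0.0915,"dz": -0.0715,"twist": 0},
    {"fingers": 0.25,"dx": 0,"dy": -0.0915,"dz": -0.0715,"twist": 0},
    {"fingers": 0.25,"dx": 0,"dy": -0.0915,"dz": -0.0715,"twist": 0}
  ]
}}

```text
time_s: 52.6
tcp_pos: [514.1, -118.3, 20.7]
ee_rot: [0.001, 0.679, 0.734, 0.001]
ft_force: [-1.4, 1.5, 5.1]
width: 27.2
gripper_force: 40.0
```

```bash
python3 tr.py
```

```text
t 52.6 tcp [ 514.092 -118.27    20.745] yawy 0.07784608096292733 w 27.156112093331707 gf 39.98434245586395 ft [-1.37   1.543  5.131]
0.7 [176.2 215.1] [583.386 341.236  25.   ] rgb [129.063  97.258  61.019]
0.67 [232.5 320.1] [388.357  -9.961  25.   ] rgb [151.778  85.333  76.222]
0.66 [265.6 398.2] [ 277.27  -261.569   25.   ] rgb [ 57.352  82.633 139.633]
0.65 [194.5 216.8] [520.818 334.121  25.   ] rgb [131.042  99.606  61.873]
0.43 [212.8 218. ] [459.091 328.769  25.   ] rgb [130.89   99.324  61.586]
0.43 [144.4 178.9] [696.313 467.89   25.   ] rgb [ 64.12  104.133  63.627]
0.37 [183.  413.8] [ 548.303 -324.657   25.   ] rgb [177.84  181.777 172.628]
```

Call:
{"op": "drive_tool", "data": {
  "increments": [
    {"fingers": 0.25,"dx": 0,"dy": 0,"dz": 0.03,"twist": 0},
    {"fingers": 0.25,"dx": 0,"dy": 0,"dz": 0.055,"twist": 0},
    {"fingers": 0.25,"dx": -0.005,"dy": 0.04,"dz": 0.055,"twist": 0},
    {"fingers": 0.25,"dx": -0.015,"dy": 0.09,"dz": 0.055,"twist": 0},
    {"fingers": 0.25,"dx": -0.03,"dy": 0.14,"dz": 0.055,"twist": 0},
    {"fingers": 0.25,"dx": -0.045,"dy": 0.19,"dz": 0.055,"twist": 0},
    {"fingers": 0.25,"dx": -0.06,"dy": 0.24,"dz": 0.055,"twist": 0},
    {"fingers": 0.25,"dx": -0.075,"dy": 0.29,"dz": 0.055,"twist": 0},
    {"fingers": 0.25,"dx": -0.09,"dy": 0.34,"dz": 0.055,"twist": 0},
    {"fingers": 0.25,"dx": -0.105,"dy": 0.39,"dz": 0.055,"twist": 0}
  ]
}}

```text
time_s: 53.95
tcp_pos: [407.2, 272.9, 74.3]
ee_rot: [0.0, 0.679, 0.734, -0.0]
ft_force: [1.3, 0.4, -2.0]
width: 26.9
gripper_force: 40.0
```

Call:
{"op": "drive_tool", "data": {
  "increments": [
    {"fingers": 0.25,"dx": -0.005,"dy": 0.04,"dz": 0,"twist": 0},
    {"fingers": 0.25,"dx": -0.009,"dy": 0.056,"dz": 0,"twist": 0},
    {"fingers": 0.25,"dx": -0.009,"dy": 0.056,"dz": 0,"twist": 0},
    {"fingers": 0.25,"dx": -0.009,"dy": 0.056,"dz": -0.02,"twist": 0},
    {"fingers": 0.25,"dx": -0.009,"dy": 0.056,"dz": -0.04,"twist": 0},
    {"fingers": 0.25,"dx": -0.009,"dy": 0.056,"dz": -0.053,"twist": 0},
    {"fingers": 0.25,"dx": -0.009,"dy": 0.056,"dz": -0.06,"twist": 0},
    {"fingers": 0.25,"dx": -0.009,"dy": 0.056,"dz": -0.0635,"twist": 0},
    {"fingers": 0.25,"dx": -0.009,"dy": 0.056,"dz": -0.0635,"twist": 0}
  ]
}}

```text
time_s: 55.08
tcp_pos: [399.6, 327.7, 11.4]
ee_rot: [0.0, 0.679, 0.734, 0.0]
ft_force: [0.2, 0.1, -1.9]
width: 26.9
gripper_force: 40.0
```

Call:
{"op": "drive_tool", "data": {
  "increments": [
    {"fingers": 0.4,"dx": 0,"dy": 0,"dz": 0,"twist": 0},
    {"fingers": 0.5,"dx": 0,"dy": 0,"dz": 0,"twist": 0},
    {"fingers": 0.5,"dx": 0,"dy": 0,"dz": 0.05,"twist": 0},
    {"fingers": 0.5,"dx": 0,"dy": 0,"dz": 0.1,"twist": 0},
    {"fingers": 0,"dx": 0.02,"dy": -0.05,"dz": 0.12,"twist": 0},
    {"fingers": 0,"dx": 0.03,"dy": -0.1,"dz": 0.12,"twist": 0},
    {"fingers": 0,"dx": 0.03,"dy": -0.15,"dz": 0.12,"twist": 0},
    {"fingers": 0,"dx": 0.03,"dy": -0.2,"dz": 0.12,"twist": 0},
    {"fingers": 0,"dx": 0.03,"dy": -0.25,"dz": 0.12,"twist": 0},
    {"fingers": 0,"dx": 0.03,"dy": -0.3,"dz": 0.12,"twist": 0}
  ],
  "force": 3
}}

```text
time_s: 56.32
tcp_pos: [429.6, 26.3, 132.0]
ee_rot: [0.001, 0.679, 0.734, 0.001]
ft_force: [0.7, -0.5, -0.3]
width: 0.2
gripper_force: 0.0
```

Call:
{"op": "drive_tool", "data": {
  "increments": [
    {"fingers": 0,"dx": 0,"dy": -0.05,"dz": 0,"twist": 0},
    {"fingers": 0,"dx": 0,"dy": -0.1,"dz": 0,"twist": 0},
    {"fingers": 0,"dx": 0,"dy": -0.15,"dz": 0,"twist": 0},
    {"fingers": 0,"dx": -0.005,"dy": -0.2,"dz": 0,"twist": 0},
    {"fingers": 0,"dx": -0.01,"dy": -0.25,"dz": 0,"twist": 0},
    {"fingers": 0,"dx": -0.015,"dy": -0.3,"dz": 0,"twist": 0},
    {"fingers": 0,"dx": -0.015,"dy": -0.33,"dz": 0,"twist": 0},
    {"fingers": 0,"dx": -0.015,"dy": -0.342,"dz": 0,"twist": 0},
    {"fingers": 0,"dx": -0.015,"dy": -0.342,"dz": -0.03,"twist": 0},
    {"fingers": 0,"dx": -0.015,"dy": -0.342,"dz": -0.045,"twist": 0}
  ]
}}

```text
time_s: 57.58
tcp_pos: [413.7, -313.0, 84.9]
ee_rot: [-0.001, 0.679, 0.734, 0.0]
ft_force: [0.6, 0.1, -0.3]
width: 0.9
gripper_force: 0.0
```

```bash
python3 tr.py; python3 - <<'E'
from h import *
p=snap('top')
cv2.imwrite('pics/top5c.png',cv2.resize(p['image'][110:300,160:450,::-1],(800,524),interpolation=cv2.INTER_CUBIC))
E
```

```text
t 57.575 tcp [ 413.693 -312.998   84.949] yawy 0.0784545198421461 w 0.9109136944821112 gf 0.0 ft [ 0.59   0.074 -0.319]
0.68 [137.5 214.3] [718.267 346.997  25.   ] rgb [ 64.331 105.324  63.797]
0.59 [147.1 176.6] [686.966 475.453  25.   ] rgb [ 58.817 103.617  59.808]
0.44 [177.4 215.6] [579.234 339.451  25.   ] rgb [130.169  99.118  62.382]
0.44 [193.1 219.3] [525.423 325.812  25.   ] rgb [132.892 100.204  62.573]
0.41 [195.2 480.7] [ 503.392 -543.231   25.   ] rgb [137.907 116.439  90.769]
```

View pics/top5c.png

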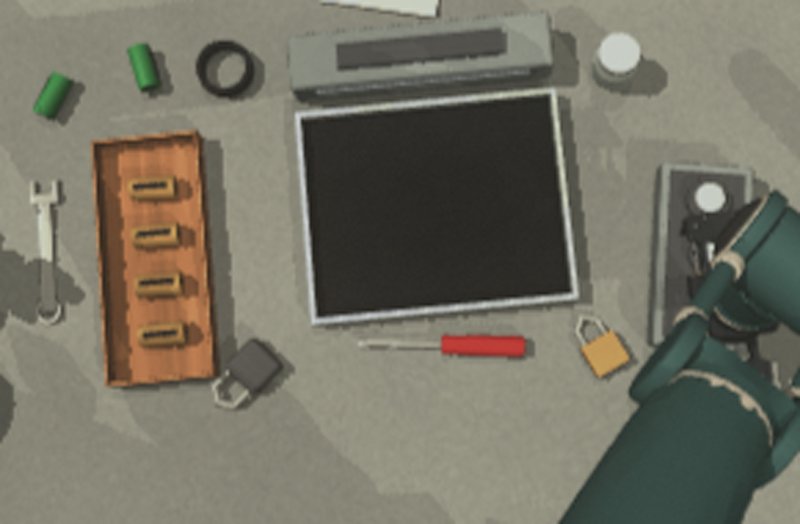

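All four barrels are in the tray (px (152,188), (155,236), (158,285), (162,335)) and everything else is where it was. Pressing the small key to switch off.

Call:
{"op": "drive_tool", "data": {
  "increments": [
    {"fingers": 0,"dx": 0,"dy": 0,"dz": -0.008,"twist": 0},
    {"fingers": 0,"dx": 0,"dy": 0,"dz": -0.013,"twist": 0},
    {"fingers": 0,"dx": 0,"dy": 0,"dz": -0.017,"twist": 0},
    {"fingers": 0,"dx": 0,"dy": 0,"dz": -0.0195,"twist": 0},
    {"fingers": 0,"dx": 0,"dy": 0,"dz": -0.0215,"twist": 0},
    {"fingers": 0,"dx": 0,"dy": 0,"dz": -0.022,"twist": 0},
    {"fingers": 0,"dx": 0,"dy": 0,"dz": -0.022,"twist": 0}
  ]
}}

```text
time_s: 58.6
tcp_pos: [414.7, -314.3, 66.2]
ee_rot: [0.0, 0.679, 0.734, 0.0]
ft_force: [-2.8, 4.4, 14.5]
width: 0.5
gripper_force: 7.2
```

Call:
{"op": "drive_tool", "data": {
  "increments": [
    {"fingers": 0,"dx": 0,"dy": 0,"dz": 0.01,"twist": 0},
    {"fingers": 0,"dx": 0,"dy": 0,"dz": 0.04,"twist": 0},
    {"fingers": 0,"dx": 0,"dy": 0,"dz": 0.08,"twist": 0},
    {"fingers": 0,"dx": 0,"dy": 0,"dz": 0.08,"twist": 0},
    {"fingers": 0,"dx": 0,"dy": 0,"dz": 0.08,"twist": 0}
  ]
}}

```text
time_s: 59.22
tcp_pos: [413.9, -314.1, 143.6]
ee_rot: [-0.0, 0.679, 0.734, -0.0]
ft_force: [-0.8, 0.2, -0.2]
width: 0.5
gripper_force: 0.0
```

```bash
python3 -c "
from h import *
print(ctrl.close_job())"
```

```text
the job is handed in; nothing more can be done
None
```

The job is handed in at about 59 s, with no verdict shown: all slots were up for the small, medium and large presses, all four barrels are in the tray, and the small key was pressed to switch off. The first small-key press hit about 40 N at the wrist, and I then pushed that key almost fully down once more while probing, before the medium press.

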